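# Feed a mounting block into the gauge and close the caliper on it

## Task

At the goods-in gauging station, crank the handwheel clockwise until its white spoke lines up with the orange pointer on the dial, which feeds the aluminium block in between the caliper's jaws. Only then slide the caliper's moving jaw up until the block is lightly held between both jaws, pushing gently at the orange thumb block so that the jaw never cocks over. Let go, leave the orange pointer where it is set, leave the block flat on its carriage and do not shove the other things about.

Things in the scene. Friction and masses are not known exactly. Their poses are not given: they have to be found in the camera images.
- station: Gauging station, fixed: grey base 265 x 550 mm, 12 thick, blue sloping console with handwheel at its +y end, steel caliper at its -y end. Origin on the bench under the middle of the rails; z up, x along the caliper beam away from the robot. Station coordinates (mm): wheel centre (0, 170, 165); caliper beam along x at y -215, 14 wide, z 75 to 95, x -125 to 85, end posts no higher.
- wheel_hub (a point): Centre of the handwheel, in its rim's plane. The axis leans 35 degrees from vertical towards station -y: it points out along station (0, -0.574, 0.819), uphill in the plane is (0, 0.819, 0.574). Black rim: centre-line radius 75 mm, bar 16 thick. Three spokes 11 thick, 120 degrees apart, one white. Hub radius 19, 12 mm proud. Panel 55 mm behind the plane. This frame's z: out along the axis; it turns.
- wheel_mark (a point): Where the white spoke meets the rim: on the rim's centre line, 75 mm from the wheel's centre. Turns with the wheel: its y axis points out along the white spoke, z out of the wheel along its axis.
- wheel (a joint): Handwheel angle in rad, 0 at the start with the white spoke uphill; grows clockwise as seen from the side it faces (uphill, then station +x, then downhill). Range 0 to 5.2; stays where it is left; about 0.2 N m turns it. It screws the carriage 15 mm towards station -y per rad.
- bug (a joint): Angle in rad of the orange pointer, a strip 70 x 13 mm at radius 48 to 118 mm flat on the white dial disc (radius 116) behind the wheel, counted like the wheel's angle: turn the wheel until joint wheel equals it. Between 2.4 and 4.2; it is clamped: leave it.
- bug_mark (a point): Point in the wheel's plane on the rim's circle, straight over the orange pointer along the wheel's axis: wheel_mark must be brought to it.
- lamp (a point): Middle of the underside of a black lamp bar 30 mm wide, 20 high, 270 long along station x, over the wheel (139 mm above its centre, 10 mm uphill side), on a post of radius 11 at station (128, 220). It blocks an upright gripper over the wheel and the wheel's uphill half: come in along the wheel's axis on its downhill half, within about 60 degrees of the lowest point, and regrasp.
- carriage (a joint): Travel in m of the carriage, an aluminium plate 100 (x) x 110 (y) mm with its top 60 mm over the bench, centred at station x = 0, y = -60 mm - travel. Moved only by the wheel.
- fixed_jaw (a point): Middle of the fixed jaw's face, at station x = 45 mm, y = -172, z = 85. The face looks to station -x, reaches over y -215 to -130, z 68 to 102; its head on the beam is 110 high.
- jaw (a joint): Travel in m of the caliper's moving jaw along the beam towards station +x: its face is at station x = -65 mm + joint, so the opening is 110 mm - joint. Starts at 0 to 0.025; about 0.054 with the 56 mm block held against the fixed jaw. Sliding friction 2.5 N; stays where it is left.
- thumb (a point): Centre of the top of the moving jaw's orange thumb block, 26 (x) x 24 (y) x 36 mm high, top 143 mm over the bench, at station y = -215 and x = -87 mm + joint jaw; it sits on a dark slider 44 x 30 mm, z 65 to 107. Push or pinch here; from the robot's side nothing else stands above 107 mm.
- jaw_blade (a joint): Cocking angle in rad of the moving jaw's blade (16 thick, 73 long towards +y, 34 high, z 68 to 102 mm), sprung to 0 at the slider with 8 N m/rad. It cocks if pushed at the blade, or if pressed hard on the block (10 N gives about 0.05).
- block: Aluminium mounting block, loose on the carriage: 56 (x) x 80 (y) x 50 mm high, 0.3 kg, a shallow cross groove on top. Origin at the centre of its underside. Held between the jaws its centre is at station x = 17 mm; it starts 2 to 8 mm short of the fixed jaw and is slid against it by the moving jaw.
- tape_roll: Yellow tape roll lying on the station's base in front of the carriage: 72 mm across, 24 high. Leave alone.
- screwdriver: Green-handled screwdriver 170 mm long lying on the station's base behind the carriage. Leave alone.
- carton_a: Cardboard carton 130 x 100 x 80 mm on the bench. Leave alone.
- carton_b: Cardboard carton 100 x 160 x 60 mm on the bench. Leave alone.
- cleaner: Bottle 60 mm across, 130 high, on the bench. Leave alone.
- mug: Blue mug 80 mm across, 95 high, on the bench. Leave alone.
Mind the look-alikes: they are no part of the job. There is more than one size of the block; the one meant has the size given above.

How it is judged:
By the outcome, as a careful person would: the job done as asked, in the order asked, and still so for the second after the job is handed in, with the robot touching nothing.
It also fails if it takes over 72 s, if anything falls off the work surface, if the arm or the gripper's body presses on something with over 40 N, if the wrist force passes 120 N, or if a joint passes its speed limit or range.

## Robot

A 7-joint arm with a two-finger parallel gripper is mounted at the origin on the work surface. World frame = base frame: x ahead of the robot, y to its left, z up, the work surface at z = 0. Lengths are in mm, angles in degrees, forces in N, time in s.
With the tool pointing down it reaches from about 425 to 875 mm from the base axis. Payload 4.7 kg.
Tool frame: the origin (TCP) lies midway between the tips of the shut fingers; the grasp point (between the pads) lies 19 mm behind it; z points along the fingers, y is the direction in which the jaws open and shut (so a half turn about z gives the same grasp; the last joint's range is limited). The gripper opens to 87 mm and grips with 3 to 60 N. Pads are 19 mm wide; open, the fingers measure 117 mm over their backs; the gripper's body (75 mm by 190 mm) begins 51 mm behind the grasp point.
Start: joints at [-68.405, 18.392, -4.016, 83.108, 1.295, 78.541, -3.26], TCP at [230.709, 607.7, 222.587] pointing down, gripper open.
Joint ranges: [-163.93, 163.93], [-17.29, 119.83], [-79.2, 71.16], [3.27, 140.29], [-89.18, 269.18], [5.43, 117.66], [-154.24, 154.24]. Speed limits (degrees/s): [147.25, 147.25, 180, 180, 180, 180, 180].

## Interface

Orientations are given as a 3x3 rotation matrix whose columns are the frame's x, y, z axes.
In Python, from rig import * gives the robot as it stands.
- The arm moves only by the shell command python3 -m pendant 'ROWS' [FORCE]. ROWS is JSON, a list that holds one entry, the list of rows, each a list of 7 numbers: the shift along the tool's x, y, z in cm, then the turn, a rotation vector about the tool's x, y, z in rad, then the opening, from 0 (shut) to 1 (fully open). In form: [[[x, y, z, ax, ay, az, fingers], ...]]. A call has 1 to 10 rows; each row shifts and turns the pose as measured when the row begins, along the tool's axes as they then stand; what a row does not reach is not made up. A row lasts 1/10 s, in which the tool goes at most 50 mm and 8.59 degrees, less where a joint would pass 70% of its speed; a pose out of reach is approached as far as the arm can. A call with a gripper value outside its range is refused whole. The fingers move at their own pace and stop on an object; FORCE is the grip in N (left out, the last holds). Time passes only in rows, so rows that do not move let the fingers close. It gives the time, the measured TCP pose, the force and the opening at its end, in the units of the state.
- get_obs(): the state, without advancing time (a new reading comes with each control period).
- grab_frame(name): name is "scene" or "top" or "wrist"; returns a dict with "color" (384x512x3 uint8, red, green, blue), "z_map" (384x512 float32, mm along the optical axis (not along the pixel's ray), 0 where there is no reading), "K" (3x3 intrinsics, pixels), "eye" and "attitude" of the camera in the world. Camera axes: x right, y down, z forward; pixel columns grow to the right and rows downward; lengths in mm; the calibration is good to about 2 mm. A picture is of the moment at which its call begins.
- close_job(): hands the job in, once; it reports no verdict.
The state is a dict: "time_s": time; "joints": joint angles; "qvel": joint speeds; "joint_efforts": joint torques, N m; "eef_pos": TCP position; "eef_rot": TCP orientation; "ft_force": force on the tool from outside, world axes, zero at the start; "moment": the same for the moment, N m; "width": finger opening in mm.
Only numpy, scipy, OpenCV 4.12 (cv2) and the standard library are available. Lean on these libraries where they do the work, as an engineer would, in place of code of your own. Each camera call takes 0.05 s, during which the arm holds its last target.

## Working session

There is one attempt and no reset: what is moved stays moved. The work goes in short steps, Python scripts to look and compute and a shell command to move; the robot and the scene stay as the last step left them, time stands still between calls to the robot, and variables do not carry over. Pictures are saved under pics/ and viewed, and the job is handed in when it is done.

```bash
ls; mkdir -p pics; python3 - <<'E'
from rig import *
import cv2
o=get_obs();print(o['time_s'],o['eef_pos'],o['eef_rot'],o['width'])
import pickle
d={}
for n in("scene","top","wrist"):
    f=grab_frame(n);d[n]=f;cv2.imwrite(f'pics/{n}0.png',f['color'][:,:,::-1]);print(n,f['K'],f['eye'],f['attitude'])
pickle.dump(d,open('f0.pkl','wb'))
E
```

```text
pics
0.0 [230.5293726  607.1539555  221.47560462] [[-9.34910715e-01  3.54882562e-01 -5.68334656e-04]
 [ 3.54883000e-01  9.34908985e-01 -1.80156572e-03]
 [-1.08003081e-04 -1.88599540e-03 -9.99998216e-01]] 86.87699856369139
scene [[362.15622167   0.         254.13036836]
 [  0.         362.15622167 187.64782279]
 [  0.           0.           1.        ]] [1179.25853161 -558.16968553  902.92252592] [[ 0.65123276  0.49154777 -0.57816666]
 [ 0.75885474 -0.4158378   0.50121693]
 [ 0.00594851 -0.76515339 -0.64382055]]
top [[371.0764741    0.         258.54966924]
 [  0.         371.0764741  198.22849926]
 [  0.           0.           1.        ]] [ 341.23301051   10.12937045 1643.23228569] [[-0.01135172 -0.99186119  0.12681687]
 [-0.99992167  0.01059133 -0.00666864]
 [ 0.00527121 -0.12688264 -0.99190373]]
wrist [[268.73341524   0.         258.37165684]
 [  0.         268.73341524 191.62126967]
 [  0.           0.           1.        ]] [169.38005125 631.58982871 383.65291843] [[ 0.35491293  0.9077251   0.22376764]
 [ 0.93489653 -0.34400719 -0.08733573]
 [-0.00229916  0.24019617 -0.97072164]]
```

View pics/scene0.png

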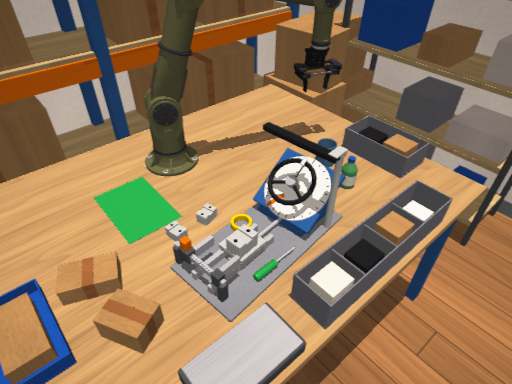

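View pics/top0.png

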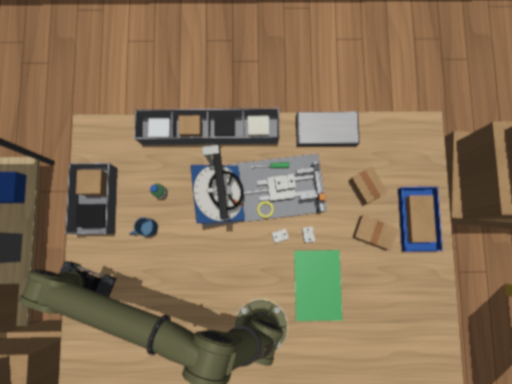

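View pics/wrist0.png

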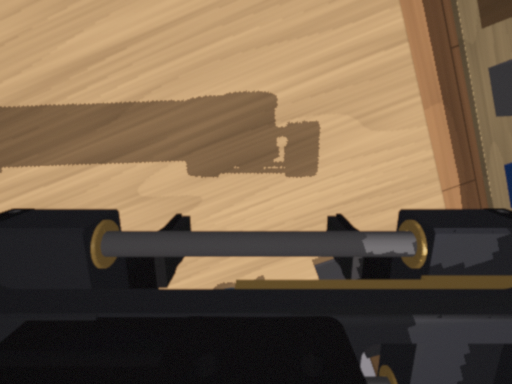

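The scene view (512x384) shows the station at about (270,220): dial and wheel at (292,185), orange thumb at (186,243). The lamp bar crosses above the wheel at (300,143). In the top view the station runs from x 193 to 325, with the dial at (219,192) and the thumb at (322,197). I'll enlarge both.

```bash
python3 - <<'E'
import pickle,cv2
d=pickle.load(open('f0.pkl','rb'))
a=d['scene']['color'][120:320,160:360,::-1]; cv2.imwrite('pics/s1.png',cv2.resize(a,(800,600) if 0 else (600,600),interpolation=cv2.INTER_CUBIC))
a=d['top']['color'][140:235,185:335,::-1]; cv2.imwrite('pics/t1.png',cv2.resize(a,(750,475),interpolation=cv2.INTER_CUBIC))
E
```

```text
(no output)
```

View pics/s1.png

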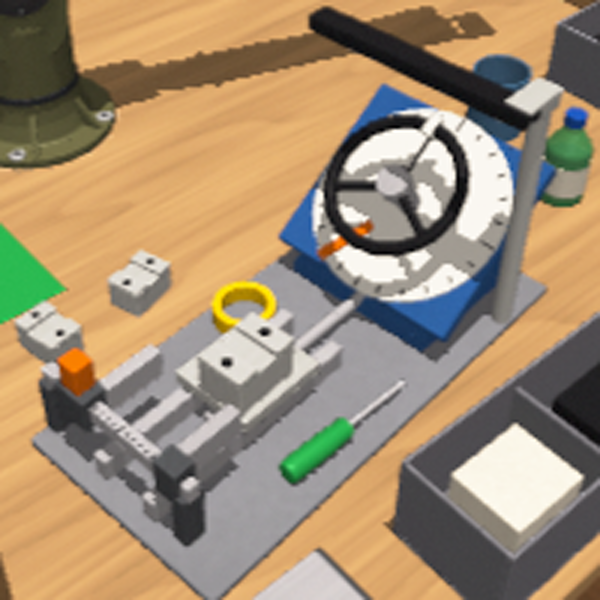

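View pics/t1.png

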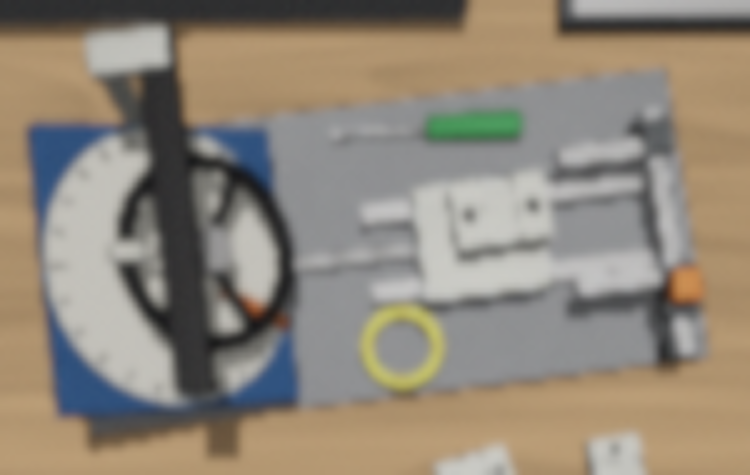

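```bash
cat > h.py <<'E'
import numpy as np,cv2,pickle
def ray(f,u,v):
    d=f['attitude']@np.array([(u-f['K'][0,2])/f['K'][0,0],(v-f['K'][1,2])/f['K'][1,1],1.]);return np.array(f['eye'],float),d
def onz(f,u,v,z):
    e,d=ray(f,u,v);return e+d*(z-e[2])/d[2]
def onplane(f,u,v,p,n):
    e,d=ray(f,u,v);return e+d*((p-e)@n)/(d@n)
def dep(f,u,v):
    e,d=ray(f,u,v);return e+d*float(f['z_map'][int(round(v)),int(round(u))])
def tri(r1,r2):
    (a,u),(b,v)=r1,r2
    s=np.linalg.lstsq(np.c_[u,-v],b-a,rcond=None)[0]
    p,q=a+u*s[0],b+v*s[1];return (p+q)/2,np.linalg.norm(p-q)
def proj(f,p):
    c=f['attitude'].T@(np.asarray(p)-f['eye']);c=f['K']@c;return c[:2]/c[2]
E
python3 - <<'E'
from h import *
np.set_printoptions(precision=1,suppress=True)
d=pickle.load(open('f0.pkl','rb'));S,T=d['scene'],d['top']
t=lambda x,y:((x+.5)/5+184.5,(y+.5)/5+139.5)
s=lambda x,y:((x+.5)/3+159.5,(y+.5)/3+119.5)
print('plate TR',onz(T,*t(667,70),12),'BR',onz(T,*t(706,355),12))
print('S left',onz(S,*s(35,440),12),'bot',onz(S,*s(215,598),12),'right',onz(S,*s(546,290),12))
for n,f in d.items():
    if n=='wrist':continue
    hsv=cv2.cvtColor(f['color'],cv2.COLOR_RGB2HSV)
    m=cv2.inRange(hsv,(5,170,120),(18,255,255))
    k,l,st,c=cv2.connectedComponentsWithStats(m)
    for i in range(1,k):
        if st[i,4]>6: print(n,st[i],c[i],dep(f,*c[i]))
print('hub T',t(213,250),'S',s(395,185))
print(tri(ray(T,*t(213,250)),ray(S,*s(395,185))))
print('dial', [dep(S,*s(*p)) for p in((330,200),(490,190),(380,285))])
E
```

```text
plate TR [ 749.6 -270.9   12. ] BR [ 491.5 -297.3   12. ]
S left [ 498.2 -297.5   12. ] bot [ 753.1 -265.7   12. ] right [695.4 267.8  12. ]
scene [ 191   11  101   41 1642] [237.1  31. ] [-528.   783.5  252.1]
scene [110  42  49  31 942] [134.7  57. ] [-524.1  145.8  253.6]
scene [   0   57  102   48 2310] [47.8 79.4] [-523.  -258.2  252.9]
scene [278 194   6   5  17] [280.6 196.1] [539.8 115.9  88.4]
scene [266 199   9   7  27] [270.2 202.3] [524.8  82.2  69.3]
scene [179 236  13  16 135] [185.2 243.3] [ 553.5 -265.8  141.6]
scene [ 82 258  10  29 180] [ 87.  272.9] [ 402.9 -504.2   61.8]
scene [103 300  49  25 348] [126.6 311.6] [ 599.1 -474.9   79.1]
hub T (227.2, 189.6) S (291.33333333333337, 181.33333333333334)
(array([568.3, 127.8, 164. ]), np.float64(4.479742426509288))
dial [array([522.8,  78.4, 140.9]), array([631.9, 215.2, 150.9]), array([597.9,  88.2,  60.9])]
```

```bash
python3 -c "
import rig;print(dir(rig))"; python3 -m pendant '[[[0,0,-5,0,0,0,1],[0,0,-5,0,0,0,1],[0,0,-5,0,0,0,1],[0,0,-5,0,0,0,1],[-3.7,-3.1,0,0,0,0,1],[-3.7,-3.1,0,0,0,0,1],[-3.7,-3.1,0,0,0,0,1],[-3.7,-3.1,0,0,0,0,1],[-3.7,-3.1,0,0,0,0,1],[-3.7,-3.1,0,0,0,0,1]]]'
```

```text
['PlanningError', '__builtins__', '__cached__', '__doc__', '__file__', '__loader__', '__name__', '__package__', '__spec__', 'close_job', 'get_obs', 'grab_frame']
time_s: 1.15
eef_pos: [372.5, 354.8, 424.3]
eef_rot: [[-0.941, 0.339, -0.006], [0.339, 0.941, -0.007], [0.003, -0.008, -1.0]]
ft_force: [0.4, 0.1, 0.1]
width: 86.5
```

```bash
python3 - <<'E'
from h import *
np.set_printoptions(precision=1,suppress=True)
d=pickle.load(open('f0.pkl','rb'));S,T=d['scene'],d['top']
# black rim ellipse
for n,f,(x0,x1,y0,y1) in(('S',S,(262,320,152,210)),('T',T,(205,245,168,214))):
    g=f['color'].max(2); m=(g<45).astype(np.uint8); mm=np.zeros_like(m); mm[y0:y1,x0:x1]=m[y0:y1,x0:x1]
    k,l,st,c=cv2.connectedComponentsWithStats(mm)
    print(n,[(st[i].tolist()) for i in range(1,k) if st[i,4]>20])
    cs,_=cv2.findContours(mm,cv2.RETR_EXTERNAL,cv2.CHAIN_APPROX_NONE)
    cc=max(cs,key=len); print(cv2.fitEllipse(cc))
E
```

```text
S [[312, 152, 8, 5, 23], [269, 159, 32, 25, 159], [268, 163, 48, 42, 309]]
((291.3670349121094, 181.47756958007812), (39.45934295654297, 46.76966857910156), 56.15830612182617)
T [[231, 174, 10, 11, 22]]
((237.77125549316406, 200.022216796875), (4.363731861114502, 13.959266662597656), 33.98454284667969)
```

```bash
python3 -m pendant '[[[-4.4,-2.3,0,0,0,0,1],[-4.4,-2.3,0,0,0,0,1],[-4.4,-2.3,0,0,0,0,1],[-4.4,-2.3,0,0,0,0,1],[-4.4,-2.3,0,0,0,0,1],[-4.4,-2.3,0,0,0,0,1],[-4.4,-2.3,0,0,0,0,1],[-4.4,-2.3,0,0,0,0,1],[-4.4,-2.3,0,0,0,0,1],[0,0,0,0,0,-0.14,1]]]';python3 -m pendant '[[[0,0,0,0,0,-0.14,1],[0,0,0,0,0,-0.14,1],[0,0,0,0,0,-0.05,1],[0,0,0,0,0,0,1]]]'
python3 - <<'E'
from rig import *
import cv2,pickle
f=grab_frame('wrist');f['obs']=get_obs();pickle.dump(f,open('w1.pkl','wb'));cv2.imwrite('pics/w1.png',f['color'][:,:,::-1]);print(get_obs()['joints'])
E
```

```text
time_s: 2.15
eef_pos: [676.0, 13.0, 420.7]
eef_rot: [[-0.978, 0.208, -0.009], [0.208, 0.978, -0.009], [0.007, -0.011, -1.0]]
ft_force: [-1.2, -0.2, -1.4]
width: 87.0
time_s: 2.55
eef_pos: [677.3, 9.4, 416.0]
eef_rot: [[-0.991, -0.13, -0.016], [-0.13, 0.991, -0.012], [0.017, -0.009, -1.0]]
ft_force: [0.5, -0.9, 0.1]
width: 86.8
[-17.37345888  23.34117339  22.70949815  56.46487336  -8.27656139
 102.5599892   99.37553514]
```

View pics/w1.png

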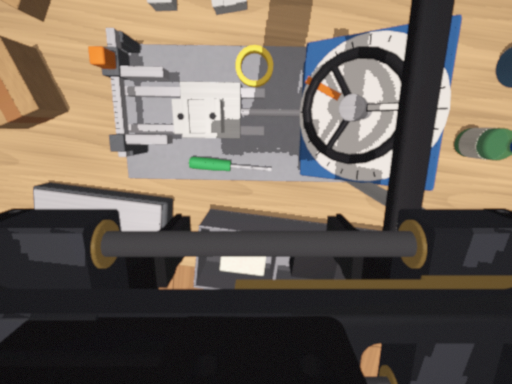

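The wrist view shows the whole station:
- Hub at (352,107), rim around it, and the orange pointer at (322,88).
- White spoke pointing right, which is uphill, at (390,107).
- Thumb at (100,56) and block at about (203,117).

Next I'll triangulate these against the scene view.

```bash
python3 - <<'E'
import cv2,pickle
f=pickle.load(open('w1.pkl','rb'))
a=f['color'][0:200,80:470,::-1];cv2.imwrite('pics/w1z.png',cv2.resize(a,(780,400),interpolation=cv2.INTER_CUBIC))
from h import *
np.set_printoptions(precision=1,suppress=True)
d=pickle.load(open('f0.pkl','rb'));S=d['scene'];W=f
print('rimS z165',onz(S,291.37,181.48,165))
g=f['color'].max(2);m=(g<50).astype(np.uint8);m[:,405:]=0;m[:,:295]=0;m[172:]=0
cs,_=cv2.findContours(m,cv2.RETR_EXTERNAL,cv2.CHAIN_APPROX_NONE);cc=max(cs,key=len)
cc=cc[(cc[:,0,0]<395)]
e=cv2.fitEllipse(cc);print(e,'rimW z165',onz(W,*e[0],165)); print(tri(ray(W,*e[0]),ray(S,291.37,181.48)))
hsv=cv2.cvtColor(f['color'],cv2.COLOR_RGB2HSV);m=cv2.inRange(hsv,(3,170,120),(19,255,255));m[200:]=0
k,l,st,c=cv2.connectedComponentsWithStats(m)
for i in range(1,k):
    if st[i,4]>15: print(st[i],c[i],dep(f,*c[i]))
E
```

```text
rimS z165 [570.9 128.4 165. ]
((364.2240905761719, 106.29683685302734), (115.3370590209961, 123.44876861572266), 66.85314178466797) rimW z165 [561.5 149.4 165. ]
(array([555.8, 152.8, 143.8]), np.float64(10.033227173727733))
[ 89  47  24  21 322] [98.1 56.6] [ 540.4 -252.7  143.5]
[306  78   5   6  18] [308.4  80.6] [518.5  76.2  66. ]
[317  84  23  15 137] [328.1  91. ] [534.8 109.8  87. ]
```

View pics/w1z.png

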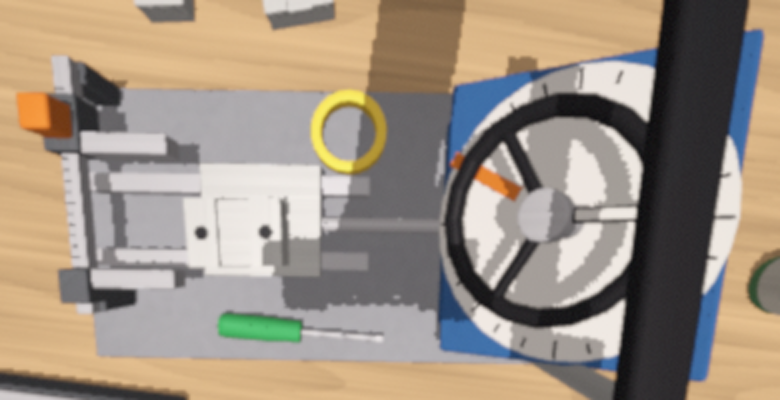

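```bash
python3 - <<'E'
from h import *
np.set_printoptions(precision=1,suppress=True)
d=pickle.load(open('f0.pkl','rb'));S,T=d['scene'],d['top'];W=pickle.load(open('w1.pkl','rb'))
w=lambda x,y:((x+.5)/2+79.5,(y+.5)/2-.5)
s=lambda x,y:((x+.5)/3+159.5,(y+.5)/3+119.5)
for n,p in dict(BL=(98,355),B2=(440,360),TLish=(130,90),T2=(310,91)).items(): print(n,onz(W,*w(*p),12))
print('hub',dep(W,*w(546,214)),onz(W,*w(546,214),175), dep(S,*s(392,182)), tri(ray(W,*w(546,214)),ray(S,*s(393,183))))
print('thumb: W z143',onz(W,*w(36,112),143), 'tri S top', tri(ray(W,*w(36,112)),ray(S,*s(76,362))))
# block top depth
for p in ((232,232),(270,232),(230,205),(285,232),(310,190),(200,232)): print(p,dep(W,*w(*p)))
E
```

```text
BL [ 750.  -265.2   12. ]
B2 [707.   99.5  12. ]
TLish [ 485.  -240.3   12. ]
T2 [463.7 -67.6  12. ]
hub [565.7 129.4 176.2] [565.6 129.8 175. ] [571.3 122.5 173.1] (array([563.5, 133.7, 161.2]), np.float64(1.0780743883550892))
thumb: W z143 [ 539.1 -253.6  143. ] tri S top (array([ 538.1, -257.9,  135.1]), np.float64(0.9190580866088047))
(232, 232) [ 605.9 -110.   103.9]
(270, 232) [601.8 -76.7 110.4]
(230, 205) [ 584.2 -113.2  105. ]
(285, 232) [599.4 -67.9  84.4]
(310, 190) [558.6 -52.5  59. ]
(200, 232) [ 609.5 -135.   111.3]
```

```bash
cat >> h.py <<'E'
yaw=np.radians(6.7)
X=np.array([np.cos(yaw),np.sin(yaw),0]);Y=np.array([-np.sin(yaw),np.cos(yaw),0]);Zs=np.array([0,0,1.])
O=np.array([584.6,-32.1,0])
AX=-.5736*Y+.8192*Zs;UP=.8192*Y+.5736*Zs
C=O+170*Y+165*Zs
def wh(p):
    r=np.asarray(p)-C;return r@X,r@UP,r@AX
def ang(p):
    a,b,c=wh(p);return np.arctan2(a,b)%(2*np.pi),np.hypot(a,b),c
def st(p):
    r=np.asarray(p)-O;return np.array([r@X,r@Y,r[2]])
def wpt(th,r,h): return C+r*(np.sin(th)*X+np.cos(th)*UP)+h*AX
E
python3 - <<'E'
from h import *
np.set_printoptions(precision=2,suppress=True)
d=pickle.load(open('f0.pkl','rb'));S=d['scene'];W=pickle.load(open('w1.pkl','rb'))
for nm,f,(x0,x1,y0,y1) in(('W',W,(300,350,70,110)),('S',S,(262,290,188,210))):
    hsv=cv2.cvtColor(f['color'],cv2.COLOR_RGB2HSV);m=cv2.inRange(hsv,(3,150,100),(19,255,255))
    z=np.zeros_like(m);z[y0:y1,x0:x1]=m[y0:y1,x0:x1]
    v,u=np.nonzero(z)
    h=[wh(dep(f,a,b))[2] for a,b in zip(u,v)];print(nm,'depth off',np.median(h))
    for off in(-51,-48,-45):
        P=np.array([wh(onplane(f,a,b,C+off*AX,AX))[:2] for a,b in zip(u,v)])
        l=cv2.fitLine(P.astype(np.float32),cv2.DIST_HUBER,0,.01,.01).ravel()
        r=np.hypot(*P.T);t=np.arctan2(*P.T)%(2*np.pi)
        ta=np.arctan2(-abs(l[0]),l[1]*np.sign(-l[0])*1)%(2*np.pi)
        print(off,'mean th',t.mean(),np.median(t),'r',r.min(),r.max(),'line dir',ta, 'line dist from axis', l[2]*l[1]-l[3]*l[0])
# spoke
w=lambda x,y:((x+.5)/2+79.5,(y+.5)/2-.5)
for p in((600,214),(630,213)): print('spoke',ang(onplane(W,*w(*p),C,AX)))
for p in((515,150),(505,285)): print('spokes',ang(onplane(W,*w(*p),C,AX)))
for p in((450,215),(548,314),(560,104)): print('rim',ang(onplane(W,*w(*p),C+3*AX,AX)))
for p in((733,214),(440,220),(560,357)): print('dial',ang(onplane(W,*w(*p),C-50*AX,AX)))
E
```

```text
W depth off -50.41118543279151
-51 mean th 3.619158459219117 3.6194760883718953 r 51.58335151540756 119.33024923749832 line dir 3.6362991 line dist from axis 1.2135315
-48 mean th 3.621492364727916 3.621519492106583 r 50.4363435876851 117.75675914465846 line dir 3.6363006 line dist from axis 1.021183
-45 mean th 3.6239121496660576 3.624084346044942 r 49.28962205849496 116.18348266880506 line dir 3.6363015 line dist from axis 0.8288212
S depth off -48.91027470090564
-51 mean th 3.584388122120741 3.587845797024918 r 53.91381494227022 121.73742921791039 line dir 3.6518323 line dist from axis 5.5501137
-48 mean th 3.565803349905838 3.570725216085705 r 53.654865415021796 121.23024377546396 line dir 3.6518135 line dist from axis 7.07082
-45 mean th 3.54707879869325 3.553470694738283 r 53.44104704070989 120.74288062110823 line dir 3.651795 line dist from axis 8.59156
spoke (np.float64(0.008597764379270519), np.float64(33.75000381739909), np.float64(-4.995013653792091e-14))
spoke (np.float64(0.006164080157065765), np.float64(52.84379439515742), np.float64(9.965256598033776e-16))
spokes (np.float64(4.138705078425275), np.float64(56.9305298467703), np.float64(3.0400503967227606e-14))
spokes (np.float64(2.1110254428298436), np.float64(60.13104550144761), np.float64(4.2106742948591414e-14))
rim (np.float64(3.17654665961782), np.float64(80.27180734341106), np.float64(3.0003168000000304))
rim (np.float64(1.49735882834064), np.float64(71.91634569659061), np.float64(3.0003168000000393))
rim (np.float64(4.714869461341207), np.float64(74.32488117905606), np.float64(3.0003168000000575))
dial (np.float64(6.277171617161563), np.float64(109.59705737247566), np.float64(-50.00528000000008))
dial (np.float64(3.1711371959799814), np.float64(116.37964173548474), np.float64(-50.00528000000005))
dial (np.float64(1.540449397074163), np.float64(112.16205655392143), np.float64(-50.005280000000084))
```

```bash
cat >> h.py <<'E'
from scipy.spatial.transform import Rotation as R
def Rt(th,flip=1):
    y=flip*(np.sin(th)*X+np.cos(th)*UP);z=-AX;x=np.cross(y,z);return np.c_[x,y,z]
def delta(p,Rg):
    from rig import get_obs
    o=get_obs();P=np.array(o['eef_pos']);Q=np.array(o['eef_rot'])
    print('t',round(o['time_s'],2),'q',np.round(o['joints'],1),'F',np.round(o['ft_force'],1),'w',round(o['width'],1))
    print('shift cm',np.round(Q.T@(p-P)/10,2),'rotvec',np.round(R.from_matrix(Q.T@Rg).as_rotvec(),3), 'tcp ang/r/h',np.round(ang(P),3),'st',np.round(st(P),1))
E
python3 -m pendant '[[[0,0,0,0,0,0.14,1],[0,0,0,0,0,0.14,1]]]'
python3 - <<'E'
from h import *
np.set_printoptions(suppress=True)
print(wpt(np.radians(145),75,60),wpt(np.radians(145),75,-19))
for fl in(1,-1): delta(wpt(np.radians(145),75,60),Rt(np.radians(145),fl))
E
```

```text
time_s: 2.8
eef_pos: [677.2, 9.7, 415.7]
eef_rot: [[-0.987, 0.161, -0.016], [0.161, 0.987, -0.011], [0.014, -0.014, -1.0]]
ft_force: [-0.0, -0.4, 0.3]
width: 87.0
[617.37764763  57.59202901 178.91207905] [612.09078318 102.59696109 114.19527905]
t 2.8 q [-18.9  23.6  25.2  56.6  -9.3 102.6  83.3] F [-0.  -0.4  0.3] w 87.0
shift cm [ 6.34  4.09 23.71] rotvec [-0.147  0.753  2.16 ] tcp ang/r/h [  1.273 101.256 285.242] st [ 96.8  30.7 415.7]
t 2.8 q [-18.9  23.6  25.2  56.6  -9.3 102.6  83.3] F [-0.  -0.4  0.3] w 87.0
shift cm [ 6.34  4.09 23.71] rotvec [-0.629 -0.123 -0.865] tcp ang/r/h [  1.273 101.256 285.242] st [ 96.8  30.7 415.7]
```

```bash
python3 -m pendant '[[[0,0,0,-0.079,-0.015,-0.108,1],[0,0,0,-0.079,-0.015,-0.108,1],[0,0,0,-0.079,-0.015,-0.108,1],[0,0,0,-0.079,-0.015,-0.108,1],[0,0,0,-0.079,-0.015,-0.108,1],[0,0,0,-0.079,-0.015,-0.108,1],[0,0,0,-0.079,-0.015,-0.108,1],[0,0,0,-0.079,-0.015,-0.108,1]]]'
python3 - <<'E'
from h import *
np.set_printoptions(suppress=True)
for fl in(1,-1): delta(wpt(np.radians(145),75,60),Rt(np.radians(145),fl))
E
```

```text
time_s: 3.6
eef_pos: [676.2, 17.0, 419.8]
eef_rot: [[-0.741, -0.667, -0.075], [-0.573, 0.57, 0.589], [-0.351, 0.479, -0.805]]
ft_force: [-0.2, 1.0, -1.0]
width: 86.5
t 3.6 q [  5.8  28.4  13.8  56.1 -41.5 109.3 142.8] F [-0.2  1.  -1. ] w 86.5
shift cm [10.48 -5.3  22.21] rotvec [-0.016  0.036 -3.113] tcp ang/r/h [  1.196 103.904 284.371] st [ 96.7  38.1 419.8]
t 3.6 q [  5.8  28.4  13.8  56.1 -41.5 109.3 142.8] F [-0.2  1.  -1. ] w 86.5
shift cm [10.48 -5.3  22.21] rotvec [0.023 0.01  0.028] tcp ang/r/h [  1.196 103.904 284.371] st [ 96.7  38.1 419.8]
```

```bash
python3 -m pendant '[[[1.75,-0.9,3.7,0,0,0,1],[1.75,-0.9,3.7,0,0,0.02,1],[1.75,-0.9,3.7,0,0,0,1],[1.75,-0.9,3.7,0,0,0,1],[1.75,-0.9,3.7,0,0,0,1],[1.5,-0.8,3.0,0,0,0,1],[0,0,0,0,0,0,1]]]'
python3 - <<'E'
from h import *
np.set_printoptions(suppress=True)
delta(wpt(np.radians(145),75,-17),Rt(np.radians(145),-1))
from rig import *
f=grab_frame('wrist');pickle.dump(f,open('w2.pkl','wb'));cv2.imwrite('pics/w2.png',f['color'][:,:,::-1])
E
```

```text
time_s: 4.3
eef_pos: [616.1, 52.6, 172.4]
eef_rot: [[-0.763, -0.642, -0.075], [-0.554, 0.591, 0.586], [-0.332, 0.489, -0.807]]
ft_force: [0.4, -0.5, -0.3]
width: 86.8
t 4.3 q [ 10.2  24.4   2.2  89.2 -35.1  82.1 153.8] F [ 0.4 -0.5 -0.3] w 86.8
shift cm [-0.54  0.37  7.46] rotvec [ 0.021  0.007 -0.006] tcp ang/r/h [ 2.605 80.46  57.456] st [ 41.1  80.4 172.4]
```

View pics/w2.png

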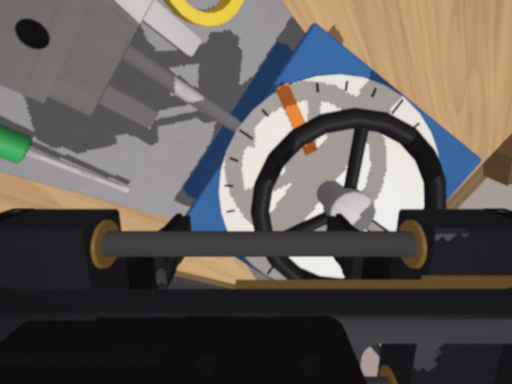

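```bash
python3 - <<'E'
from h import *
np.set_printoptions(suppress=True,precision=1)
W=pickle.load(open('w2.pkl','rb'));o=wpt(0,0,12)
p=onplane(W,352,208,o,AX);print('hub',wh(p),'depth',wh(dep(W,352,208)),'pred px',proj(W,o))
for u,v in((362,117),(438,190),(262,200)): print('rim',np.array(ang(onplane(W,u,v,C+5*AX,AX))), wh(dep(W,u,v)))
delta(wpt(np.radians(152),75,-17),Rt(np.radians(152),-1))
delta(wpt(np.radians(152),75,50),Rt(np.radians(152),-1))
E
```

```text
hub (np.float64(-2.4387016804318553), np.float64(-4.856725147920138), np.float64(12.001267200000001)) depth (np.float64(-2.501237768329757), np.float64(-5.565175441784732), np.float64(13.406876124707429)) pred px [354.7 213.5]
rim [ 4.1 76.1  5. ] (np.float64(-62.36694811338142), np.float64(-43.487333523436), np.float64(9.738211247376123))
rim [ 5.4 73.   5. ] (np.float64(-53.899689553391916), np.float64(44.97708462015378), np.float64(9.395966261463522))
rim [ 2.7 76.2  5. ] (np.float64(33.77052219677382), np.float64(-68.62149001898635), np.float64(9.290686746781985))
t 4.35 q [ 10.1  24.4   2.4  89.  -35.2  82.2 153.8] F [-0.   1.  -0.8] w 87.2
shift cm [0.6 0.5 7.7] rotvec [0.  0.  0.1] tcp ang/r/h [ 2.6 80.8 60.3] st [ 43.1  79.5 175.2]
t 4.35 q [ 10.1  24.4   2.4  89.  -35.2  82.2 153.8] F [-0.   1.  -0.8] w 87.2
shift cm [0.5 0.6 1. ] rotvec [0.  0.  0.1] tcp ang/r/h [ 2.6 80.8 60.3] st [ 43.1  79.5 175.2]
```

```bash
python3 - <<'E'
from h import *
from scipy.optimize import least_squares
np.set_printoptions(suppress=True,precision=2)
for fn in('w1','w2'):
    f=pickle.load(open(fn+'.pkl','rb'))
    P=[]
    for v in range(0,200):
        for u in range(240,470):
            if 0<f['color'][v,u].max()<70 and f['z_map'][v,u]>0:
                a=wh(dep(f,u,v)); r=np.hypot(a[0],a[1])
                if abs(a[2])<16 and 60<r<92: P.append(a)
    P=np.array(P)
    # torus fit: tube radius 8
    fun=lambda q:np.hypot(np.hypot(P[:,0]-q[0],P[:,1]-q[1])-75,P[:,2]-q[2])-8
    s=least_squares(fun,[0,0,0],loss='soft_l1');print(fn,len(P),s.x,np.abs(s.fun).mean())
E
```

```text
w1 2350 [ 0.37 -2.16  1.69] 0.7307622640008213
w2 5069 [ 1.29 -2.08  1.63] 0.566447957936081
```

```bash
sed -i 's/^O=np.array.*/O=np.array([584.6,-32.1,0])+1.0*X-2.67*Y/' h.py
python3 -m pendant '[[[0,0,0,0,0,0.1,1],[0,0,0,0,0,0,1]]]'
python3 - <<'E'
from h import *
np.set_printoptions(suppress=True,precision=2)
delta(wpt(np.radians(152),75,-17),Rt(np.radians(152),-1))
E
```

```text
time_s: 4.55
eef_pos: [621.1, 50.5, 179.4]
eef_rot: [[-0.824, -0.562, -0.065], [-0.488, 0.647, 0.586], [-0.287, 0.515, -0.808]]
ft_force: [0.1, 0.8, 0.5]
width: 87.1
t 4.55 q [  9.4  24.3   3.5  88.6 -35.6  82.5 148. ] F [0.1 0.8 0.5] w 87.1
shift cm [1.   0.24 8.01] rotvec [0.02 0.01 0.01] tcp ang/r/h [ 2.54 79.06 63.16] st [ 44.8  80.4 179.4]
```

```bash

python3 -m pendant '[[[1,0.2,1,0.02,0.01,0.01,0.5],[0,0,1,0,0,0,0.5],[0,0,0,0,0,0,0.5]]]' 15
python3 - <<'E'
from h import *
np.set_printoptions(suppress=True,precision=2)
delta(wpt(np.radians(152),75,-17),Rt(np.radians(152),-1))
E
```

```text
time_s: 4.85
eef_pos: [615.6, 57.0, 167.0]
eef_rot: [[-0.825, -0.563, -0.052], [-0.489, 0.664, 0.566], [-0.284, 0.492, -0.823]]
ft_force: [-0.1, -0.3, -0.4]
width: 70.4
t 4.85 q [  8.5  23.1   3.3  91.1 -34.9  79.6 147.7] F [-0.1 -0.3 -0.4] w 70.4
shift cm [0.49 0.34 6.59] rotvec [-0.01  0.01  0.01] tcp ang/r/h [ 2.6  77.62 48.94] st [ 40.2  87.5 167. ]
```

```bash

python3 -m pendant '[[[0.4,0.3,1.5,0,0,0,0.5],[0,0,1.5,0,0,0,0.5],[0,0,0,0,0,0,0.5]]]'
python3 - <<'E'
from h import *
np.set_printoptions(suppress=True,precision=2)
delta(wpt(np.radians(152),75,-17),Rt(np.radians(152),-1))
E
```

```text
time_s: 5.15
eef_pos: [610.4, 75.3, 142.4]
eef_rot: [[-0.823, -0.566, -0.049], [-0.489, 0.663, 0.566], [-0.288, 0.49, -0.823]]
ft_force: [0.3, -0.5, 0.1]
width: 47.9
t 5.15 q [  7.6  23.3   2.5  93.8 -35.5  76.1 148.2] F [ 0.3 -0.5  0.1] w 47.9
shift cm [0.27 0.05 3.5 ] rotvec [-0.01  0.01  0.02] tcp ang/r/h [ 2.62 74.98 18.04] st [ 37.2 106.3 142.4]
```

```bash

python3 -m pendant '[[[0.2,0,1.2,0,0,0.01,0.5],[0,0,1.2,0,0,0,0.5],[0,0,0.9,0,0,0,0.5],[0,0,0,0,0,0,0.5]]]'
python3 - <<'E'
from h import *
from rig import *
np.set_printoptions(suppress=True,precision=2)
delta(wpt(np.radians(152),75,-17),Rt(np.radians(152),-1))
f=grab_frame('wrist');cv2.imwrite('pics/w3.png',f['color'][:,:,::-1])
E
```

```text
time_s: 5.55
eef_pos: [606.3, 95.1, 111.2]
eef_rot: [[-0.829, -0.556, -0.051], [-0.483, 0.668, 0.567], [-0.281, 0.494, -0.822]]
ft_force: [0.7, 0.4, -0.4]
width: 43.6
t 5.55 q [  6.5  24.4   1.7  96.3 -36.3  72.4 148.3] F [ 0.7  0.4 -0.4] w 43.6
shift cm [-0.    0.03 -0.21] rotvec [-0.01  0.01  0.01] tcp ang/r/h [  2.65  75.37 -19.06] st [ 35.4 126.4 111.2]
```

View pics/w3.png

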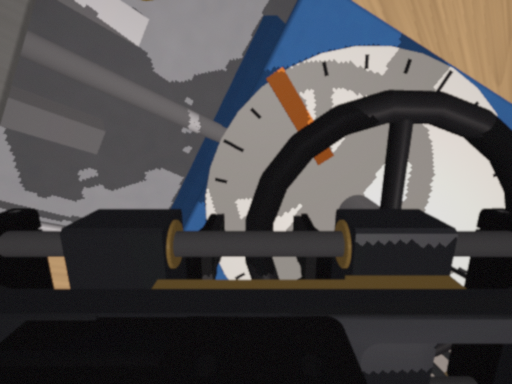

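The rim at about (262,245) sits between the two fingers, at (210,250) and (308,250), with the hub clear to the right. I'll close now.

```bash

python3 -m pendant '[[[0,0,0,0,0,0,0],[0,0,0,0,0,0,0],[0,0,0,0,0,0,0],[0,0,0,0,0,0,0]]]' 15
python3 - <<'E'
from h import *
np.set_printoptions(suppress=True,precision=2)
delta(wpt(np.radians(152),75,-17),Rt(np.radians(152),-1))
# arc increment: rows of 6 deg
a=np.radians(6);print(75*np.sin(a)/10,75*(1-np.cos(a))/10)
E
```

```text
time_s: 6.0
eef_pos: [608.0, 93.3, 112.9]
eef_rot: [[-0.83, -0.556, -0.047], [-0.481, 0.67, 0.566], [-0.283, 0.492, -0.823]]
ft_force: [-1.1, -0.2, -0.2]
width: 19.3
t 6.0 q [  6.6  24.3   1.8  96.1 -36.3  72.4 148.3] F [-1.1 -0.2 -0.2] w 19.3
shift cm [0.1  0.16 0.04] rotvec [-0.02  0.01  0.01] tcp ang/r/h [  2.64  76.63 -16.58] st [ 36.8 124.5 112.9]
0.7839634745074011 0.041085784737950326
```

```bash

python3 -m pendant '[[[0,0,0,0,0,0,0],[0.4,0.02,0,0,0,0.052,0],[0.78,0.04,0,0,0,0.105,0],[0.78,0.04,0,0,0,0.105,0]]]'
python3 - <<'E'
from h import *
np.set_printoptions(suppress=True,precision=2)
delta(wpt(np.radians(165),75,-17),Rt(np.radians(165),-1))
E
```

```text
time_s: 6.4
eef_pos: [591.8, 87.0, 109.7]
eef_rot: [[-0.947, -0.318, -0.044], [-0.286, 0.773, 0.567], [-0.146, 0.549, -0.823]]
ft_force: [-0.4, 0.1, -0.4]
width: 15.3
t 6.4 q [  5.6  22.8   4.1  98.7 -37.1  72.2 134.8] F [-0.4  0.1 -0.4] w 15.3
shift cm [0.06 0.03 0.03] rotvec [-0.01  0.02 -0.03] tcp ang/r/h [  2.87  75.33 -16.7 ] st [ 20.  120.1 109.7]
```

```bash

python3 -m pendant '[[[0.78,0.05,0,0,0,0.105,0],[0.78,0.05,0,0,0,0.105,0],[0.78,0.04,0,0,0,0.105,0],[0.78,0.04,0,0,0,0.105,0],[0.78,0.04,0,0,0,0.105,0]]]'
python3 - <<'E'
from h import *
np.set_printoptions(suppress=True,precision=2)
delta(wpt(np.radians(195),75,-17),Rt(np.radians(195),-1))
E
```

```text
time_s: 6.9
eef_pos: [552.7, 82.4, 109.5]
eef_rot: [[-0.975, 0.218, -0.042], [0.158, 0.811, 0.564], [0.157, 0.543, -0.825]]
ft_force: [0.1, 1.2, 0.4]
width: 15.6
t 6.9 q [  2.7  18.8   8.3 104.4 -38.   71.7 106. ] F [0.1 1.2 0.4] w 15.6
shift cm [0.01 0.02 0.02] rotvec [-0.    0.03 -0.06] tcp ang/r/h [  3.4   75.23 -16.81] st [-19.4 120.1 109.5]
```

```bash

python3 -m pendant '[[[0.78,0.02,0,0,0.01,0.09,0],[0.78,0.02,0,0,0.01,0.09,0],[0.78,0.03,0,0,0.01,0.09,0],[0.78,0.04,0,0,0,0.1,0],[0.78,0.04,0,0,0,0.1,0],[0.78,0.04,0,0,0,0.1,0],[0,0,0,0,0,0,0]]]'
python3 - <<'E'
from h import *
np.set_printoptions(suppress=True,precision=2)
delta(wpt(np.radians(232),75,-17),Rt(np.radians(232),-1))
E
```

```text
time_s: 7.6
eef_pos: [512.8, 97.7, 123.4]
eef_rot: [[-0.686, 0.725, -0.063], [0.574, 0.592, 0.566], [0.448, 0.352, -0.822]]
ft_force: [-1.6, 1.6, 0.4]
width: 15.6
t 7.6 q [ -1.4  14.2  11.7 108.8 -37.9  72.9  71.3] F [-1.6  1.6  0.4] w 15.6
shift cm [ 0.3  -0.01  0.02] rotvec [-0.    0.01 -0.  ] tcp ang/r/h [  4.01  74.94 -16.8 ] st [-57.1 139.9 123.4]
```

```bash

python3 -m pendant '[[[0,0,0,0,0,0,0.5],[0,0,0,0,0,0,0.5],[0,0,0,0,0,0,0.5],[0,0,-1.6,0,0,0,0.5],[0,0,-1.6,0,0,0,0.5],[0,0,-1.6,0,0,0,0.5],[0,0,0,0,0,0,0.5]]]'
python3 - <<'E'
from h import *
np.set_printoptions(suppress=True,precision=2)
delta(wpt(np.radians(152),75,-17),Rt(np.radians(152),-1))
from rig import *
f=grab_frame('wrist');pickle.dump(f,open('w4.pkl','wb'));cv2.imwrite('pics/w4.png',f['color'][:,:,::-1])
f=grab_frame('scene');pickle.dump(f,open('s4.pkl','wb'))
a=f['color'][140:240,240:340,::-1]; cv2.imwrite('pics/s4.png',cv2.resize(a,(500,500),interpolation=cv2.INTER_CUBIC))
E
```

```text
time_s: 8.3
eef_pos: [518.6, 65.7, 166.2]
eef_rot: [[-0.69, 0.721, -0.059], [0.573, 0.594, 0.565], [0.442, 0.356, -0.823]]
ft_force: [0.5, 0.2, -0.7]
width: 43.4
t 8.3 q [  0.3  12.7  13.2 105.2 -36.1  78.3  70.9] F [ 0.5  0.2 -0.7] w 43.4
shift cm [-6.77  6.11  5.46] rotvec [-0.01  0.01 -1.39] tcp ang/r/h [ 3.97 74.74 36.8 ] st [-55.1 107.5 166.2]
```

View pics/w4.png

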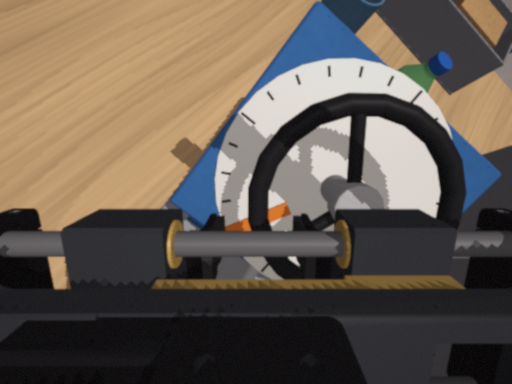

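View pics/s4.png

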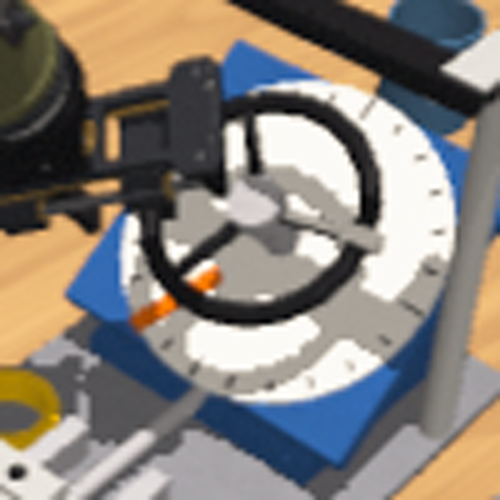

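The scene crop shows the white spoke at (330,228) pointing to station +x, turned about 80° clockwise. The pointer at (175,297) is where it was. I'll regrasp.

```bash

python3 - <<'E'
from h import *
W=pickle.load(open('w4.pkl','rb'))
for p in((357,160),(359,130),(322,221)): print(np.degrees(ang(onplane(W,*p,C+4*AX,AX))[0]))
E
python3 -m pendant '[[[-1.17,0.09,0,0,0,-0.148,0.5],[-1.17,0.09,0,0,0,-0.148,0.5],[-1.17,0.09,0,0,0,-0.148,0.5],[-1.17,0.09,0,0,0,-0.148,0.5],[-1.17,0.09,0,0,0,-0.148,0.5],[-1.17,0.09,0,0,0,-0.148,0.5],[-1.17,0.09,0,0,0,-0.148,0.5],[-1.17,0.09,0,0,0,-0.148,0.5],[0,0,0,0,0,0,0.5]]]'
python3 - <<'E'
from h import *
np.set_printoptions(suppress=True,precision=2)
delta(wpt(np.radians(152),75,-17),Rt(np.radians(152),-1))
E
```

```text
317.0574790664863
318.2828769363907
207.78050472338765
time_s: 9.3
eef_pos: [601.7, 60.9, 142.2]
eef_rot: [[-0.919, -0.386, -0.075], [-0.357, 0.741, 0.569], [-0.164, 0.55, -0.819]]
ft_force: [0.2, -0.0, 0.8]
width: 43.6
t 9.3 q [  6.8  23.8   5.2  93.3 -35.7  78.7 138.1] F [ 0.2 -0.   0.8] w 43.6
shift cm [-1.13  0.69  4.24] rotvec [ 0.   -0.01 -0.19] tcp ang/r/h [ 2.8  80.72 25.48] st [ 26.8  93.  142.2]
```

```bash

python3 -m pendant '[[[-0.7,0.7,1.2,0,-0.01,-0.09,0.5],[0,0,0.5,0,0,0,0.5]]]'
python3 - <<'E'
from h import *
np.set_printoptions(suppress=True,precision=2)
delta(wpt(np.radians(157),75,-17),Rt(np.radians(157),-1))
E
```

```text
time_s: 9.5
eef_pos: [603.2, 78.5, 132.0]
eef_rot: [[-0.884, -0.462, -0.068], [-0.414, 0.708, 0.573], [-0.217, 0.534, -0.817]]
ft_force: [-0.1, -0.5, -0.3]
width: 43.5
t 9.5 q [  6.4  23.9   3.9  94.5 -36.2  76.4 142.5] F [-0.1 -0.5 -0.3] w 43.5
shift cm [ 0.15 -0.08  2.42] rotvec [ 0.    0.   -0.01] tcp ang/r/h [ 2.72 74.31  7.17] st [ 30.4 110.3 132. ]
```

```bash

python3 -m pendant '[[[0.1,-0.08,1.2,0,0,0,0.5],[0,0,1.1,0,0,0,0.5],[0,0,0,0,0,0,0],[0,0,0,0,0,0,0],[0,0,0,0,0,0,0],[0,0,0,0,0,0,0],[0,0,0,0,0,0,0]]]'
python3 - <<'E'
from h import *
np.set_printoptions(suppress=True,precision=2)
delta(wpt(np.radians(157),75,-17),Rt(np.radians(157),-1))
E
```

```text
time_s: 10.2
eef_pos: [598.0, 91.0, 109.5]
eef_rot: [[-0.89, -0.45, -0.072], [-0.407, 0.712, 0.572], [-0.206, 0.539, -0.817]]
ft_force: [-1.0, 2.7, 0.6]
width: 15.7
t 10.2 q [  5.6  24.7   3.6  96.3 -36.8  74.  142.4] F [-1.   2.7  0.6] w 15.7
shift cm [-0.28  0.   -0.17] rotvec [ 0.01 -0.   -0.03] tcp ang/r/h [  2.78  74.98 -18.69] st [ 26.7 123.3 109.5]
```

```bash

python3 -m pendant '[[[0.4,0.02,0,0,0,0.05,0],[0.78,0.04,0,0,0,0.1,0],[0.78,0.04,0,0,0,0.1,0],[0.78,0.04,0,0,0,0.1,0],[0.78,0.04,0,0,0,0.1,0]]]'
python3 - <<'E'
from h import *
np.set_printoptions(suppress=True,precision=2)
delta(wpt(np.radians(186),75,-17),Rt(np.radians(186),-1))
E
```

```text
time_s: 10.7
eef_pos: [567.0, 83.3, 106.7]
eef_rot: [[-0.998, -0.005, -0.065], [-0.041, 0.819, 0.572], [0.051, 0.573, -0.818]]
ft_force: [0.9, 1.2, -2.4]
width: 15.4
t 10.7 q [  3.4  21.6   7.5 101.3 -37.9  73.4 118.6] F [ 0.9  1.2 -2.4] w 15.4
shift cm [ 0.28  0.01 -0.17] rotvec [0.   0.   0.01] tcp ang/r/h [  3.21  75.14 -18.72] st [ -5.  119.3 106.7]
```

```bash

python3 -m pendant '[[[0.78,0.04,0,0,0,0.1,0],[0.78,0.04,0,0,0,0.1,0],[0.78,0.04,0,0,0,0.1,0],[0.78,0.04,0,0,0,0.1,0],[0.78,0.04,0,0,0,0.1,0],[0.78,0.04,0,0,0,0.1,0],[0,0,0,0,0,0,0.5],[0,0,0,0,0,0,0.5],[0,0,0,0,0,0,0.5]]]'
python3 - <<'E'
from h import *
np.set_printoptions(suppress=True,precision=2)
delta(wpt(np.radians(170),75,-17),Rt(np.radians(170),-1))
E
```

```text
time_s: 11.6
eef_pos: [524.3, 91.5, 117.1]
eef_rot: [[-0.815, 0.577, -0.057], [0.448, 0.69, 0.568], [0.367, 0.437, -0.821]]
ft_force: [-0.2, 0.6, -0.4]
width: 32.1
t 11.6 q [ -0.7  15.8  11.6 107.6 -38.4  72.7  83.6] F [-0.2  0.6 -0.4] w 32.1
shift cm [-5.53  2.7  -0.01] rotvec [-0.    0.01 -0.89] tcp ang/r/h [  3.81  74.51 -17.68] st [-46.5 132.4 117.1]
```

```bash

python3 -m pendant '[[[0,0,-1.7,0,0,0,0.5],[0,0,-1.7,0,0,0,0.5],[0,0,-1.6,0,0,0,0.5],[-1.12,0.09,0,0,0,-0.148,0.5],[-1.12,0.09,0,0,0,-0.148,0.5],[-1.12,0.09,0,0,0,-0.148,0.5],[-1.12,0.09,0,0,0,-0.148,0.5],[-1.12,0.09,0,0,0,-0.148,0.5],[-1.12,0.09,0,0,0,-0.148,0.5],[0,0,0,0,0,0,0.5]]]'
python3 - <<'E'
from h import *
np.set_printoptions(suppress=True,precision=2)
delta(wpt(np.radians(167),75,-17),Rt(np.radians(167),-1))
from rig import *
f=grab_frame('wrist');pickle.dump(f,open('w5.pkl','wb'));cv2.imwrite('pics/w5.png',f['color'][:,:,::-1])
f=grab_frame('scene');pickle.dump(f,open('s5.pkl','wb'))
a=f['color'][140:240,240:340,::-1]; cv2.imwrite('pics/s5.png',cv2.resize(a,(500,500),interpolation=cv2.INTER_CUBIC))
E
```

```text
time_s: 12.6
eef_pos: [598.0, 51.3, 150.7]
eef_rot: [[-0.955, -0.291, -0.052], [-0.268, 0.779, 0.567], [-0.124, 0.556, -0.822]]
ft_force: [0.8, 0.1, 0.2]
width: 43.9
t 12.6 q [  6.1  22.3   7.3  94.4 -36.3  78.6 133.2] F [0.8 0.1 0.2] w 43.9
shift cm [0.47 0.7  5.46] rotvec [-0.01  0.01 -0.03] tcp ang/r/h [ 2.87 81.75 37.69] st [ 22.   83.9 150.7]
```

View pics/w5.png

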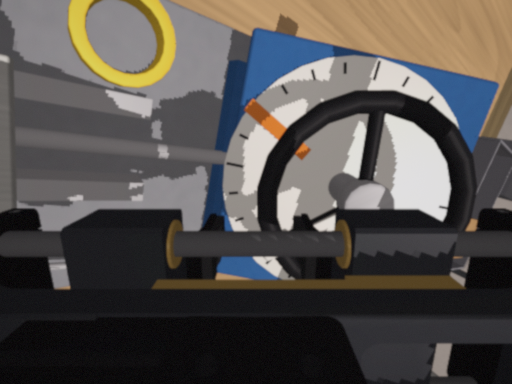

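View pics/s5.png

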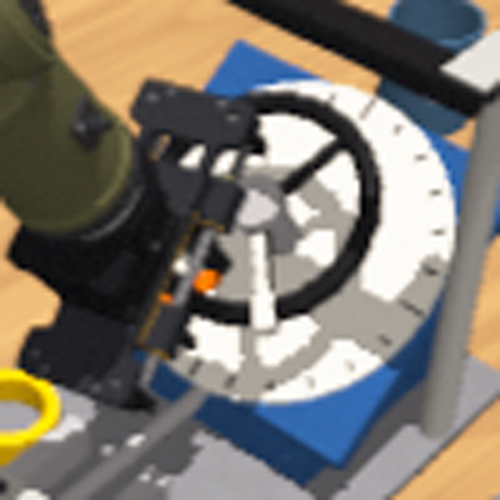

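The white spoke now points to about 135° in the scene, at (262,280). In the wrist view a dark spoke runs from (376,110) to (368,180) and the pointer from (250,105) to (306,155). Next I'll measure both angles.

```bash

cat > ptr.py <<'E'
from h import *
def pointer(f,box):
    x0,x1,y0,y1=box
    hsv=cv2.cvtColor(f['color'],cv2.COLOR_RGB2HSV);m=cv2.inRange(hsv,(3,150,100),(19,255,255))
    z=np.zeros_like(m);z[y0:y1,x0:x1]=m[y0:y1,x0:x1]
    k,l,s,c=cv2.connectedComponentsWithStats(z)
    v,u=np.nonzero(l==1+np.argmax(s[1:,4]))
    P=np.array([wh(onplane(f,a,b,C-50*AX,AX))[:2] for a,b in zip(u,v)])
    l=cv2.fitLine(P.astype(np.float32),cv2.DIST_HUBER,0,.01,.01).ravel()
    t=np.arctan2(*P.T)%(2*np.pi)
    L=np.arctan2(l[0],l[1])%np.pi+np.pi
    r=np.hypot(*P.T)
    return 'mean %.1f line %.1f r %.0f-%.0f n %d'%(np.degrees(t.mean()),np.degrees(L),r.min(),r.max(),len(P))
E
python3 - <<'E'
from ptr import *
W=pickle.load(open('w5.pkl','rb'))
print('spoke',[np.round(np.degrees(ang(onplane(W,*p,C+5*AX,AX))[0]),1) for p in((375,130),(369,165),(324,215))])
w2=pickle.load(open('w2.pkl','rb'));w1=pickle.load(open('w1.pkl','rb'))
print(pointer(W,(235,320,90,170)));print(pointer(w2,(265,330,70,165)));print(pointer(w1,(300,350,70,110)))
print('rim', [np.array(ang(onplane(W,*p,C+6*AX,AX))) for p in((372,100),(464,190),(268,190))])
E
```

```text
spoke [np.float64(259.1), np.float64(256.5), np.float64(155.2)]
mean 208.6 line 209.2 r 78-118 n 596
mean 208.2 line 209.3 r 77-118 n 536
mean 209.0 line 208.3 r 49-91 n 149
rim [array([ 4.45886529, 75.45972996,  6.0006336 ]), array([ 5.90556221, 70.97170841,  6.0006336 ]), array([ 3.10786258, 74.97587852,  6.0006336 ])]
```

```bash

python3 -m pendant '[[[0.47,0.7,1.2,0,0.01,-0.03,0.5],[0,0,1.3,0,0,0,0.5]]]'
python3 - <<'E'
from h import *
np.set_printoptions(suppress=True,precision=2)
delta(wpt(np.radians(167),75,-17),Rt(np.radians(167),-1))
E
```

```text
time_s: 12.9
eef_pos: [588.4, 68.2, 133.3]
eef_rot: [[-0.948, -0.312, -0.061], [-0.291, 0.774, 0.563], [-0.129, 0.551, -0.824]]
ft_force: [0.4, -0.5, -0.1]
width: 43.7
t 12.9 q [  5.1  22.    6.6  96.8 -36.3  76.3 134.3] F [ 0.4 -0.5 -0.1] w 43.7
shift cm [-0.24  0.06  3.01] rotvec [-0.01  0.   -0.01] tcp ang/r/h [ 2.95 75.38 13.12] st [ 14.5 101.9 133.3]
```

```bash

python3 -m pendant '[[[-0.4,0.05,1.4,0,0,0,0.5],[0,0,1.5,0,0,0,0.5],[0,0,0,0,0,0,0],[0,0,0,0,0,0,0],[0,0,0,0,0,0,0],[0,0,0,0,0,0,0],[0,0,0,0,0,0,0]]]'
python3 - <<'E'
from h import *
np.set_printoptions(suppress=True,precision=2)
delta(wpt(np.radians(167),75,-17),Rt(np.radians(167),-1))
E
```

```text
time_s: 13.6
eef_pos: [587.6, 89.2, 104.3]
eef_rot: [[-0.949, -0.309, -0.065], [-0.291, 0.775, 0.561], [-0.123, 0.552, -0.825]]
ft_force: [3.1, -0.5, -6.7]
width: 15.2
t 13.6 q [  3.8  23.4   5.7  98.5 -37.1  72.9 134.4] F [ 3.1 -0.5 -6.7] w 15.2
shift cm [-0.08  0.02 -0.57] rotvec [-0.01 -0.   -0.01] tcp ang/r/h [  2.93  75.27 -22.67] st [ 16.1 122.8 104.3]
```

```bash

python3 -m pendant '[[[0.4,0.02,-0.15,0,0,0.05,0],[0.78,0.04,-0.1,0,0,0.1,0],[0.78,0.04,0,0,0,0.1,0],[0.78,0.04,0,0,0,0.1,0],[0.78,0.04,0,0,0,0.1,0],[0.78,0.04,0,0,0,0.1,0]]]'
python3 - <<'E'
from h import *
np.set_printoptions(suppress=True,precision=2)
delta(wpt(np.radians(200),75,-17),Rt(np.radians(200),-1))
E
```

```text
time_s: 14.2
eef_pos: [546.6, 86.5, 105.6]
eef_rot: [[-0.965, 0.254, -0.061], [0.177, 0.808, 0.563], [0.192, 0.532, -0.824]]
ft_force: [1.9, -0.3, -3.6]
width: 14.9
t 14.2 q [  0.7  19.1  10.2 104.6 -38.2  72.4 104.1] F [ 1.9 -0.3 -3.6] w 14.9
shift cm [ 0.08  0.03 -0.58] rotvec [-0.01  0.01 -0.01] tcp ang/r/h [  3.48  75.31 -22.78] st [-24.9 124.9 105.6]
```

```bash

python3 -m pendant '[[[0.78,0.04,-0.1,0,0,0.1,0],[0.78,0.04,-0.1,0,0,0.1,0],[0.78,0.04,-0.1,0,0,0.1,0],[0.78,0.04,0,0,0,0.1,0],[0.78,0.04,0,0,0,0.1,0],[0.7,0.04,0,0,0,0.09,0],[0,0,0,0,0,0,0]]]'
python3 - <<'E'
from h import *
from rig import *
np.set_printoptions(suppress=True,precision=2)
delta(wpt(np.radians(239),75,-17),Rt(np.radians(239),-1))
f=grab_frame('scene');pickle.dump(f,open('s6.pkl','wb'))
a=f['color'][140:240,240:340,::-1]; cv2.imwrite('pics/s6.png',cv2.resize(a,(500,500),interpolation=cv2.INTER_CUBIC))
E
```

```text
time_s: 14.9
eef_pos: [507.5, 105.4, 121.9]
eef_rot: [[-0.638, 0.768, -0.058], [0.614, 0.553, 0.563], [0.464, 0.324, -0.824]]
ft_force: [-0.1, 1.7, -1.7]
width: 14.7
t 14.9 q [ -4.   13.3  13.5 110.1 -38.4  72.   67.4] F [-0.1  1.7 -1.7] w 14.7
shift cm [ 0.47 -0.01 -0.59] rotvec [0.   0.01 0.06] tcp ang/r/h [  4.11  74.77 -22.85] st [-61.5 148.3 121.9]
```

View pics/s6.png

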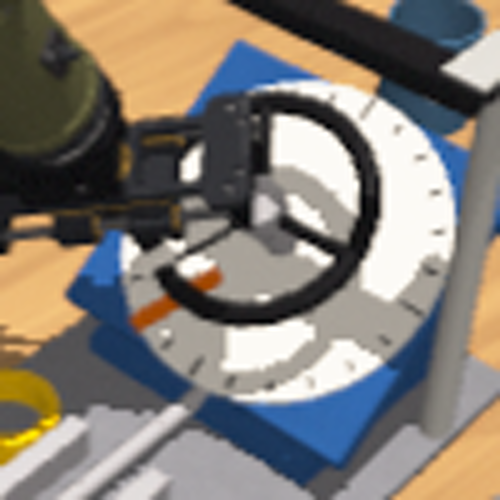

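```bash

python3 - <<'E'
from h import *
from rig import *
f=grab_frame('wrist');pickle.dump(f,open('w6.pkl','wb'));cv2.imwrite('pics/w6.png',f['color'][:,:,::-1])
E
```

```text
(no output)
```

View pics/w6.png

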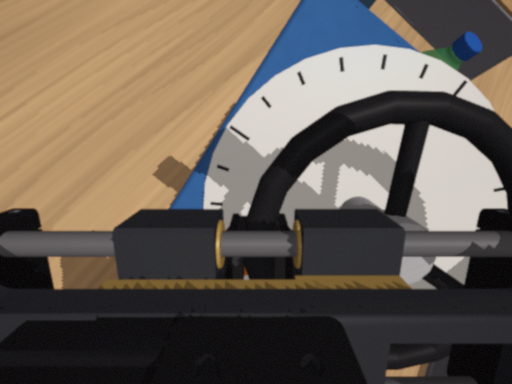

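```bash

python3 - <<'E'
from h import *
W=pickle.load(open('w6.pkl','rb'))
for h in(0,5):
    P=[np.array(wh(onplane(W,*p,C+h*AX,AX))[:2]) for p in((416.5,130),(408,165),(400.5,195))]
    print([np.round(np.degrees(np.arctan2(*p))%360,1) for p in P], np.degrees(np.arctan2(*(P[0]-P[2])))%360)
E
```

```text
[np.float64(329.8), np.float64(329.2), np.float64(327.7)] 331.64816976814
[np.float64(327.2), np.float64(325.7), np.float64(322.5)] 331.64816976814006
```

```bash

python3 -m pendant '[[[0,0,0,0,0,0,0.5],[0,0,0,0,0,0,0.5],[0,0,0,0,0,0,0.5],[0,0,-2,0,0,0,0.5],[0,0,-2,0,0,0,0.5],[0,0,-2,0,0,0,0.5],[-1.2,0.09,-1,0,0,-0.148,0.5],[-1.2,0.09,-1,0,0,-0.148,0.5],[-1.2,0.09,-1,0,0,-0.148,0.5],[-1.2,0.09,-1,0,0,-0.148,0.5]]]'
python3 -m pendant '[[[-1.2,0.09,0,0,0,-0.148,0.5],[-1.2,0.09,0,0,0,-0.148,0.5],[-1.2,0.09,0,0,0,-0.148,0.5],[-1.2,0.09,0,0,0,-0.148,0.5],[0,0,0,0,0,0,0.5]]]'
python3 - <<'E'
from h import *
from rig import *
np.set_printoptions(suppress=True,precision=2)
delta(wpt(np.radians(165),75,-17),Rt(np.radians(165),-1))
f=grab_frame('wrist');pickle.dump(f,open('w7.pkl','wb'));cv2.imwrite('pics/w7.png',f['color'][:,:,::-1])
E
```

```text
time_s: 16.0
eef_pos: [556.5, 25.2, 192.2]
eef_rot: [[-0.963, 0.262, -0.055], [0.187, 0.805, 0.564], [0.192, 0.533, -0.824]]
ft_force: [0.4, 0.5, -1.0]
width: 43.5
time_s: 16.5
eef_pos: [609.1, 23.6, 192.3]
eef_rot: [[-0.943, -0.329, -0.048], [-0.298, 0.771, 0.563], [-0.148, 0.545, -0.825]]
ft_force: [-0.1, 0.4, -0.3]
width: 43.8
t 16.5 q [  6.5  22.    9.6  89.7 -35.7  83.9 134.7] F [-0.1  0.4 -0.3] w 43.8
shift cm [ 1.02  0.98 10.5 ] rotvec [-0.01  0.01 -0.02] tcp ang/r/h [ 2.78 83.91 88.24] st [ 29.8  55.1 192.3]
```

View pics/w7.png

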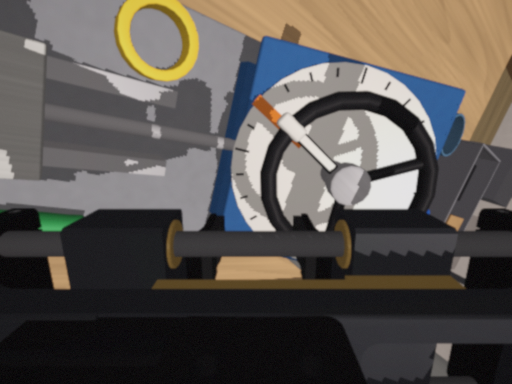

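```bash

cat > meas.py <<'E'
from h import *
from scipy.optimize import least_squares
import sys
def run(f,box,vmax=200):
    x0,x1,y0,y1=box
    col=f['color'];P=[]
    for v in range(0,vmax):
        for u in range(220,480):
            if col[v,u].max()<70 and f['z_map'][v,u]>0:
                a=wh(dep(f,u,v)); r=np.hypot(a[0],a[1])
                if abs(a[2])<16 and 60<r<92: P.append(a)
    P=np.array(P)
    fun=lambda q:np.hypot(np.hypot(P[:,0]-q[0],P[:,1]-q[1])-75,P[:,2]-q[2])-8
    s=least_squares(fun,[0,0,0],loss='soft_l1');c=s.x;print('torus ctr',np.round(c,2),len(P))
    o=C+c[0]*X+c[1]*UP+c[2]*AX
    hsv=cv2.cvtColor(col,cv2.COLOR_RGB2HSV)
    m=cv2.inRange(hsv,(3,150,100),(19,255,255))
    V,U=np.mgrid[y0:y1,x0:x1];A=[];B=[]
    for u,v in zip(U.ravel(),V.ravel()):
        if f['z_map'][v,u]<=0: continue
        p=dep(f,u,v)-o; h=p@AX
        if m[v,u]:
            q=onplane(f,u,v,o-(50+c[2])*AX,AX)-o; r=np.hypot(q@X,q@UP)
            if 45<r<122:A.append((q@X,q@UP))
        elif col[v,u].min()>120 and abs(h)<9:
            q=onplane(f,u,v,o+4*AX,AX)-o; r=np.hypot(q@X,q@UP)
            if 25<r<64:B.append((q@X,q@UP))
    for n,Q in(('ptr',A),('spoke',B)):
        Q=np.array(Q);l=cv2.fitLine(Q.astype(np.float32),cv2.DIST_HUBER,0,.01,.01).ravel()
        t=np.degrees(np.arctan2(*Q.T))%360
        print(n,len(Q),'mean %.2f med %.2f line %.2f'%(t.mean(),np.median(t),np.degrees(np.arctan2(l[0],l[1]))%180+180),'offset %.1f'%(l[2]*l[1]-l[3]*l[0]))
E
python3 - <<'E'
from meas import *
run(pickle.load(open('w7.pkl','rb')),(245,345,85,185))
E
```

```text
torus ctr [ 0.28 -0.44  0.07] 4730
ptr 338 mean 208.56 med 208.58 line 213.06 offset 7.7
spoke 410 mean 210.67 med 210.71 line 210.34 offset -0.2
```

```bash

sed -i "s/        print(n,len(Q)/        r=np.hypot(*Q.T);k=r>95\n        if k.any(): print('outer',k.sum(),t[k].mean())\n        print(n,len(Q)/" meas.py
python3 - <<'E'
from meas import *
run(pickle.load(open('w7.pkl','rb')),(245,345,85,185))
for n,b in(('w5',(235,320,90,170)),('w2',(265,330,70,165)),('w1',(300,350,70,110))):
    try: run(pickle.load(open(n+'.pkl','rb')),b)
    except Exception as e: print(e)
E
python3 - <<'E'
from h import *
f=pickle.load(open('w7.pkl','rb'));a=f['color'][80:200,235:385,::-1];cv2.imwrite('pics/w7z.png',cv2.resize(a,(750,600),interpolation=cv2.INTER_CUBIC))
E
```

```text
torus ctr [ 0.28 -0.44  0.07] 4730
outer 236 208.84806192542405
ptr 338 mean 208.56 med 208.58 line 213.06 offset 7.7
spoke 410 mean 210.67 med 210.71 line 210.34 offset -0.2
torus ctr [ 0.46 -0.28  0.07] 7093
outer 352 208.95430473731548
ptr 723 mean 209.06 med 209.03 line 208.40 offset -1.0
OpenCV(4.12.0) /io/opencv/modules/imgproc/src/linefit.cpp:618: error: (-215:Assertion failed) npoints2 >= 0 || npoints3 >= 0 in function 'fitLine'

torus ctr [0.28 0.1  0.09] 5060
outer 313 208.37206959820426
ptr 640 mean 208.28 med 208.30 line 208.83 offset 0.9
OpenCV(4.12.0) /io/opencv/modules/imgproc/src/linefit.cpp:618: error: (-215:Assertion failed) npoints2 >= 0 || npoints3 >= 0 in function 'fitLine'

torus ctr [-0.62  0.01  0.16] 2343
outer 25 208.51035583228193
ptr 173 mean 208.55 med 208.53 line 208.45 offset -0.1
spoke 17 mean 238.86 med 235.76 line 242.42 offset 5.4
```

View pics/w7z.png

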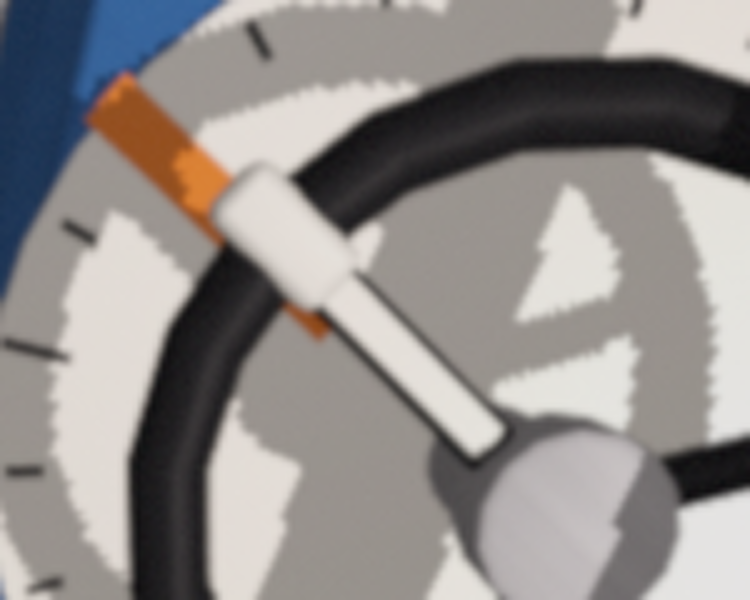

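```bash

python3 -m pendant '[[[0.7,0.9,2.5,0,0,0,0.5],[0.1,0,2,0,0,0,0.5],[0,0,0,0,0,0,0.5]]]'
python3 - <<'E'
from meas import *
from rig import *
np.set_printoptions(suppress=True,precision=2)
delta(wpt(np.radians(163),75,-17),Rt(np.radians(163),-1))
f=grab_frame('wrist');pickle.dump(f,open('w8.pkl','wb'));cv2.imwrite('pics/w8.png',f['color'][:,:,::-1])
run(f,(230,350,70,190))
E
```

```text
time_s: 16.85
eef_pos: [594.4, 51.4, 158.0]
eef_rot: [[-0.948, -0.314, -0.047], [-0.286, 0.777, 0.561], [-0.14, 0.546, -0.826]]
ft_force: [-0.1, 0.5, -1.1]
width: 43.6
t 16.85 q [  4.8  21.2   8.7  94.9 -36.3  78.9 134.4] F [-0.1  0.5 -1.1] w 43.6
shift cm [-0.3   0.25  6.04] rotvec [-0.02  0.01 -0.07] tcp ang/r/h [ 2.9  76.37 43.36] st [ 18.4  84.4 158. ]
torus ctr [ 0.32 -0.44  0.05] 5924
outer 321 208.88926669575434
ptr 441 mean 208.88 med 208.92 line 209.51 offset 1.1
spoke 554 mean 210.60 med 210.54 line 209.35 offset -0.9
```

View pics/w8.png

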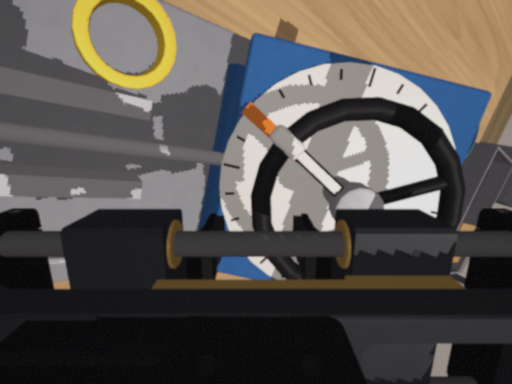

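The white spoke at about (305,160) lies over the pointer at (258,118). The readings are spoke 210 and pointer 208.8, each ±1°, so it is aligned. Next I'll retreat and go to the caliper.

```bash

python3 -m pendant '[[[0,0,-3,0,0,0,0.5],[0,0,-4,0,0,0,0.5],[0,0,-4,0,0,0,0.3],[0,0,0,0,0,0,0]]]'
cat >> h.py <<'E'
RD=np.c_[Y,X,-Zs]
E
python3 - <<'E'
from h import *
np.set_printoptions(suppress=True,precision=2)
delta(O-60*X-240*Y+300*Zs,RD)
E
```

```text
time_s: 17.3
eef_pos: [599.3, -16.1, 255.8]
eef_rot: [[-0.951, -0.307, -0.045], [-0.279, 0.781, 0.559], [-0.137, 0.544, -0.828]]
ft_force: [0.3, -0.6, 0.6]
width: 34.4
t 17.3 q [  8.6  19.8  11.5  85.2 -34.6  91.2 132.8] F [ 0.3 -0.6  0.6] w 34.4
shift cm [ 11.03 -16.81 -18.22] rotvec [ 0.54 -0.41  1.72] tcp ang/r/h [  2.93  74.96 162.24] st [ 15.5  16.9 255.8]
```

```bash

python3 -m pendant '[[[0,0,-2,0.042,-0.032,0.133,0],[0,0,-1,0.042,-0.032,0.133,0],[0,0,0,0.042,-0.032,0.133,0],[0,0,0,0.042,-0.032,0.133,0],[0,0,0,0.042,-0.032,0.133,0],[0,0,0,0.042,-0.032,0.133,0],[0,0,0,0.042,-0.032,0.133,0],[0,0,0,0.042,-0.032,0.133,0],[0,0,0,0.042,-0.032,0.133,0],[0,0,0,0.042,-0.032,0.133,0]]]'
python3 - <<'E'
from h import *
np.set_printoptions(suppress=True,precision=2)
delta(O-60*X-240*Y+300*Zs,RD)
E
```

```text
time_s: 18.3
eef_pos: [598.7, -45.9, 289.2]
eef_rot: [[-0.427, 0.899, 0.096], [0.902, 0.417, 0.108], [0.057, 0.133, -0.99]]
ft_force: [-0.2, 0.5, 0.5]
width: 0.4
t 18.3 q [-8.6  7.1 16.2 89.8 -9.  78.7 33.9] F [-0.2  0.5  0.5] w 0.4
shift cm [-19.17 -13.62  -4.03] rotvec [ 0.12 -0.08  0.32] tcp ang/r/h [  3.    79.23 206.53] st [ 11.4 -12.7 289.2]
```

```bash

python3 -m pendant '[[[0,0,-1,0.05,-0.032,0.13,0],[0,0,-1,0.05,-0.032,0.13,0],[-3.9,-1.6,-0.4,0.02,-0.02,0.06,0],[-4.2,-1.5,-0.4,0,0,0,0],[-4.2,-1.5,-0.4,0,0,0,0],[-4.2,-1.5,-0.4,0,0,0,0],[-4.2,-1.5,0,0,0,0,0],[0,0,0,0,0,0,0]]]'
python3 - <<'E'
from h import *
from rig import *
np.set_printoptions(suppress=True,precision=2)
delta(O-60*X-240*Y+300*Zs,RD)
f=grab_frame('wrist');pickle.dump(f,open('w9.pkl','wb'));cv2.imwrite('pics/w9.png',f['color'][:,:,::-1])
E
```

```text
time_s: 19.1
eef_pos: [542.1, -266.2, 330.3]
eef_rot: [[-0.098, 0.995, 0.002], [0.995, 0.098, -0.009], [-0.009, 0.001, -1.0]]
ft_force: [-0.5, 0.0, -0.5]
width: 0.5
t 19.1 q [ 1.9 11.2 25.6 81.1 -4.4 88.5 32.8] F [-0.5  0.  -0.5] w 0.5
shift cm [-1.46  1.08  3.04] rotvec [ 0.    0.01 -0.02] tcp ang/r/h [  3.44 239.32 361.89] st [ -70.6 -224.9  330.3]
```

View pics/w9.png

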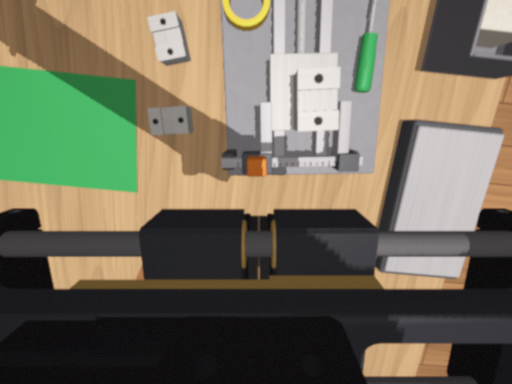

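```bash

python3 - <<'E'
from h import *
np.set_printoptions(suppress=True,precision=1)
f=pickle.load(open('w9.pkl','rb'));a=f['color'][40:190,210:390,::-1];cv2.imwrite('pics/w9z.png',cv2.resize(a,(720,600),interpolation=cv2.INTER_CUBIC))
hsv=cv2.cvtColor(f['color'],cv2.COLOR_RGB2HSV);m=cv2.inRange(hsv,(3,150,120),(19,255,255));m[:140]=0;m[190:]=0;m[:,:240]=0;m[:,280:]=0
v,u=np.nonzero(m);P=np.array([st(dep(f,a,b)) for a,b in zip(u,v)]);P=P[P[:,2]>138];print('thumb top',len(P),P.min(0),P.max(0),P.mean(0))
# block top points by depth
Q=np.array([st(dep(f,a,b)) for b in range(45,150) for a in range(280,350) if f['z_map'][b,a]>0])
Q=Q[(Q[:,2]>104)&(Q[:,2]<115)];print('block',len(Q),np.percentile(Q,1,axis=0),np.percentile(Q,99,axis=0))
E
```

```text
thumb top 320 [ -85.6 -224.7  139.7] [ -60.5 -157.2  491.8] [ -73.4 -213.4  144.8]
block 2065 [ -16.3 -169.1  104. ] [ 39.  -90.4 111.6]
```

View pics/w9z.png

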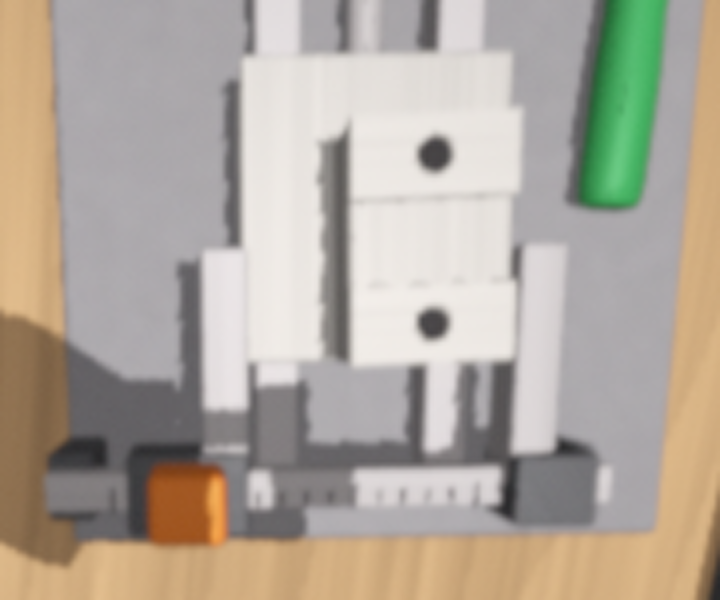

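```bash

python3 - <<'E'
from h import *
np.set_printoptions(suppress=True,precision=2)
delta(O-128*X-214*Y+200*Zs,RD)
E
python3 -m pendant '[[[0.3,-2,3,0,0.01,-0.02,0],[0.3,-2,3.5,0,0,0,0],[0.3,-1.5,3.5,0,0,0,0],[0,0,2.5,0,0,0,0],[0,0,0,0,0,0,0]]]'
python3 - <<'E'
from h import *
np.set_printoptions(suppress=True,precision=2)
delta(O-125*X-214*Y+123*Zs,RD)
E
```

```text
t 19.15 q [ 1.8 11.2 25.4 81.1 -4.5 88.5 32.7] F [-0.3  0.6  0.2] w 0.4
shift cm [ 0.73 -6.   13.01] rotvec [ 0.    0.01 -0.01] tcp ang/r/h [  3.44 235.92 359.91] st [ -68.5 -221.4  330.3]
time_s: 19.65
eef_pos: [489.0, -254.5, 203.1]
eef_rot: [[-0.122, 0.993, 0.008], [0.993, 0.121, 0.008], [0.007, 0.009, -1.0]]
ft_force: [0.2, 0.2, -0.3]
width: 0.2
t 19.65 q [  2.1   6.8  25.1 100.   -3.6  73.7  35. ] F [ 0.2  0.2 -0.3] w 0.2
shift cm [-0.75 -0.38  8.  ] rotvec [ 0.01 -0.01  0.01] tcp ang/r/h [  3.54 311.86 247.5 ] st [-121.9 -207.1  203.1]
```

```bash

python3 -m pendant '[[[-0.6,-0.4,2.5,0.01,-0.01,0.01,0],[0,0,2.5,0,0,0,0],[0,0,1.8,0,0,0,0],[0,0,0,0,0,0,0]]]'
python3 - <<'E'
from h import *
np.set_printoptions(suppress=True,precision=2)
delta(O-105*X-214*Y+123*Zs,RD)
E
```

```text
time_s: 20.05
eef_pos: [491.2, -258.0, 139.1]
eef_rot: [[-0.114, 0.993, 0.007], [0.993, 0.114, -0.004], [-0.004, 0.006, -1.0]]
ft_force: [0.4, 0.9, -0.3]
width: 0.4
t 20.05 q [  2.5  10.1  24.9 104.2  -4.6  66.3  35.5] F [ 0.4  0.9 -0.3] w 0.4
shift cm [-0.31  1.5   1.62] rotvec [ 0.01  0.   -0.  ] tcp ang/r/h [  3.49 348.13 197.19] st [-120.1 -210.8  139.1]
```

```bash

python3 -m pendant '[[[-0.3,0,1.5,0.01,0,0,0],[0,0.8,0.1,0,0,0,0],[0,0.4,0,0,0,0,0],[0,0,0,0,0,0,0]]]'
python3 - <<'E'
from h import *
np.set_printoptions(suppress=True,precision=2)
delta(O-100*X-214*Y+123*Zs,RD)
from rig import *
f=grab_frame('wrist');pickle.dump(f,open('w10.pkl','wb'));cv2.imwrite('pics/w10.png',f['color'][:,:,::-1])
E
```

```text
time_s: 20.45
eef_pos: [509.1, -259.4, 126.9]
eef_rot: [[-0.116, 0.993, 0.003], [0.993, 0.116, -0.007], [-0.007, 0.002, -1.0]]
ft_force: [0.0, -0.6, -0.2]
width: -0.0
t 20.45 q [  2.5  12.9  24.6 102.6  -5.6  65.4  35.6] F [ 0.  -0.6 -0.2] w -0.0
shift cm [0.03 0.25 0.39] rotvec [ 0.    0.01 -0.  ] tcp ang/r/h [  3.44 351.94 189.22] st [-102.5 -214.3  126.9]
```

View pics/w10.png

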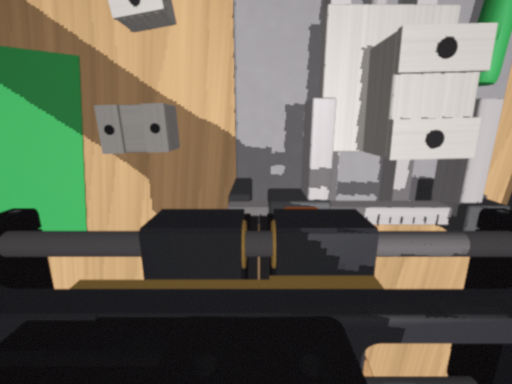

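```bash

python3 -m pendant '[[[0,0.3,0.3,0,0,0,0],[0,0.4,0,0,0,0,0],[0,0.4,0,0,0,0,0],[0,0.4,0,0,0,0,0]]]'
python3 - <<'E'
from h import *
np.set_printoptions(suppress=True,precision=2)
delta(O-100*X-214*Y+123*Zs,RD)
E
```

```text
time_s: 20.9
eef_pos: [523.2, -258.4, 124.8]
eef_rot: [[-0.115, 0.993, 0.001], [0.993, 0.115, -0.006], [-0.006, 0.0, -1.0]]
ft_force: [-2.3, 0.2, 1.6]
width: 0.1
t 20.9 q [  2.4  14.6  24.4 100.9  -6.3  65.6  35.3] F [-2.3  0.2  1.6] w 0.1
shift cm [ 0.09 -1.16  0.18] rotvec [ 0.    0.01 -0.  ] tcp ang/r/h [  3.4  349.77 187.85] st [ -88.4 -214.9  124.8]
```

```bash

python3 -m pendant '[[[0.03,0.4,0,0,0,0,0],[0.03,0.4,0,0,0,0,0],[0,0.3,0,0,0,0,0]]]'
python3 - <<'E'
from h import *
np.set_printoptions(suppress=True,precision=2)
delta(O-60*X-214*Y+123*Zs,RD)
from rig import *
f=grab_frame('wrist');pickle.dump(f,open('w11.pkl','wb'));cv2.imwrite('pics/w11.png',f['color'][:,:,::-1])
E
```

```text
time_s: 21.2
eef_pos: [534.2, -257.1, 124.8]
eef_rot: [[-0.114, 0.994, -0.0], [0.993, 0.114, -0.007], [-0.007, -0.001, -1.0]]
ft_force: [-3.0, -0.2, 1.5]
width: 0.6
t 21.2 q [ 2.3 15.8 24.2 99.5 -6.6 66.  34.9] F [-3.  -0.2  1.5] w 0.6
shift cm [0.1  1.73 0.17] rotvec [-0.    0.01 -0.  ] tcp ang/r/h [  3.37 347.15 187.85] st [ -77.3 -215.   124.8]
```

View pics/w11.png

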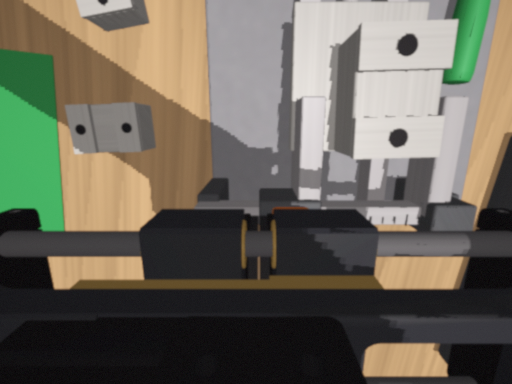

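```bash

python3 - <<'E'
from h import *
np.set_printoptions(suppress=True,precision=1)
f=pickle.load(open('w11.pkl','rb'))
print('blade',st(onz(f,324,110,102)),st(onz(f,322,180,102)),'block L',st(onz(f,357,140,110)),'block R',st(onz(f,441,140,110)),'jaw R outer',st(onz(f,457,185,102)))
for u in range(315,330): 
    p=st(dep(f,u,150)); print(u,p, end=' ')
E
```

```text
blade [ -34.3 -139.5  102. ] [ -33.  -186.4  102. ] block L [ -13.8 -158.4  110. ] block R [  40.4 -158.6  110. ] jaw R outer [  62.1 -190.3  102. ]
315 [ -39.1 -165.5  102.9] 316 [ -38.4 -165.5  102.7] 317 [ -37.5 -165.6  101.7] 318 [ -36.9 -165.5  102. ] 319 [ -36.3 -165.5  102.6] 320 [ -35.4 -165.6  101.5] 321 [ -34.8 -165.6  101.8] 322 [ -34.1 -165.6  101.9] 323 [ -23.7 -169.6   60.6] 324 [ -22.5 -169.7   59.2] 325 [ -21.9 -169.6   60.2] 326 [ -20.7 -169.8   58.6] 327 [ -20.2 -169.7   60. ] 328 [ -19.1 -169.7   59.1] 329 [ -18.2 -169.8   58.9]
```

```bash

python3 -m pendant '[[[0.03,0.4,0,0,0,0,0],[0.03,0.4,0,0,0,0,0],[0,0.4,0,0,0,0,0],[0,0.3,0,0,0,0,0]]]'
python3 - <<'E'
from h import *
np.set_printoptions(suppress=True,precision=2)
delta(O-54*X-214*Y+123*Zs,RD)
E
```

```text
time_s: 21.65
eef_pos: [550.2, -255.3, 124.7]
eef_rot: [[-0.113, 0.994, -0.001], [0.994, 0.113, -0.008], [-0.008, -0.001, -1.0]]
ft_force: [-2.8, -1.0, 1.1]
width: 0.4
t 21.65 q [ 2.1 17.4 23.9 97.5 -7.2 66.4 34.4] F [-2.8 -1.   1.1] w 0.4
shift cm [0.1  0.72 0.17] rotvec [-0.    0.01 -0.  ] tcp ang/r/h [  3.32 344.   187.79] st [ -61.2 -215.   124.7]
```

```bash

python3 -m pendant '[[[0,0.15,0,0,0,0,0],[0,0.15,0,0,0,0,0],[0,0.1,0,0,0,0,0]]]'
python3 - <<'E'
from h import *
np.set_printoptions(suppress=True,precision=2)
delta(O-54*X-214*Y+123*Zs,RD)
from rig import *
f=grab_frame('wrist');pickle.dump(f,open('w12.pkl','wb'));cv2.imwrite('pics/w12.png',f['color'][:,:,::-1])
E
```

```text
time_s: 21.95
eef_pos: [554.0, -254.9, 124.7]
eef_rot: [[-0.113, 0.994, -0.002], [0.994, 0.113, -0.008], [-0.007, -0.003, -1.0]]
ft_force: [-3.3, 0.2, 2.1]
width: 0.7
t 21.95 q [ 2.1 17.9 23.9 97.  -7.3 66.7 34.3] F [-3.3  0.2  2.1] w 0.7
shift cm [0.1  0.34 0.17] rotvec [-0.    0.01 -0.  ] tcp ang/r/h [  3.31 343.36 187.81] st [ -57.4 -215.   124.7]
```

View pics/w12.png

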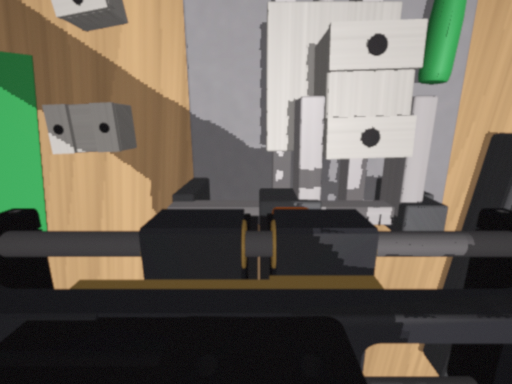

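The blade's face at (323,130) is almost touching the block's left edge at (327,130). The force is about 3.3 N. I'll continue in 1 mm steps.

```bash

python3 -m pendant '[[[0,0.1,0,0,0,0,0],[0,0.1,0,0,0,0,0]]]'
python3 -m pendant '[[[0,0.1,0,0,0,0,0]]]'|grep -E 'pos|force'
python3 - <<'E'
from h import *
np.set_printoptions(suppress=True,precision=2)
delta(O-54*X-214*Y+123*Zs,RD)
E
```

```text
time_s: 22.2
eef_pos: [555.5, -254.7, 124.7]
eef_rot: [[-0.113, 0.994, -0.003], [0.994, 0.113, -0.007], [-0.007, -0.004, -1.0]]
ft_force: [-5.3, -0.9, 3.4]
width: 0.4
eef_pos: [555.9, -254.7, 124.7]
ft_force: [-7.3, 0.2, 4.5]
t 22.3 q [ 2.1 18.2 23.8 96.6 -7.4 66.9 34.3] F [-7.3  0.2  4.5] w 0.6
shift cm [0.1  0.15 0.17] rotvec [-0.01  0.01 -0.  ] tcp ang/r/h [  3.3  343.04 187.84] st [ -55.5 -215.   124.7]
```

```bash

python3 - <<'E'
from h import *
from rig import *
f=grab_frame('wrist');pickle.dump(f,open('w13.pkl','wb'));a=f['color'][0:230,250:470,::-1];cv2.imwrite('pics/w13.png',cv2.resize(a,(574,600),interpolation=cv2.INTER_CUBIC))
np.set_printoptions(suppress=True,precision=1)
Q=[]
for v in(105,115,125,135,145,155,165,175,185):
    r=[(u,st(dep(f,u,v))) for u in range(290,440)]
    bl=[p[0] for u,p in r if 98<p[2]<104.5 and p[0]<0]; fj=[p[0] for u,p in r if 98<p[2]<104.5 and p[0]>30]; b=[p[0] for u,p in r if 106<p[2]<114]
    print(v,'blade',bl and (min(bl),max(bl)),'block',b and (min(b),max(b)),'fj',fj and(min(fj),max(fj)), r[20][1][1])
print(get_obs()['ft_force'])
E
```

```text
105 blade (np.float64(-29.2159990731712), np.float64(-0.81260250347481)) block [] fj (np.float64(30.0283136845363), np.float64(58.913033108001336)) -136.42857324696328
115 blade (np.float64(-29.058525003418712), np.float64(-0.33669377076840973)) block (np.float64(37.505654253074155), np.float64(43.061049220862124)) fj (np.float64(30.427968416012302), np.float64(58.43492565374265)) -142.68452365598296
125 blade (np.float64(-28.822155682742846), np.float64(-12.90746746516763)) block (np.float64(-12.86446385613699), np.float64(42.981976056536666)) fj (np.float64(48.02985123383434), np.float64(58.187060048815965)) -149.10015486829434
135 blade (np.float64(-28.593646929969637), np.float64(-12.143506178288659)) block (np.float64(-12.747772224055668), np.float64(43.04155199365506)) fj (np.float64(48.66427383086638), np.float64(59.48266182977116)) -155.61591064276345
145 blade (np.float64(-28.50610479546597), np.float64(-12.654450782544757)) block (np.float64(-12.565869400564734), np.float64(43.11176875507968)) fj (np.float64(48.160608020970514), np.float64(58.965044537645575)) -162.211606336439
155 blade (np.float64(-28.18360794197643), np.float64(-11.613776045288695)) block (np.float64(-12.163002746897906), np.float64(43.834719495240556)) fj (np.float64(48.11056656760777), np.float64(58.349035874110875)) -168.97551435049445
165 blade (np.float64(-28.122678585513405), np.float64(-13.297429924781913)) block [] fj (np.float64(43.10606107077351), np.float64(58.55212753792039)) -175.8907653677062
175 blade (np.float64(-27.768117338052395), np.float64(-12.712458062206576)) block [] fj (np.float64(43.46385923761664), np.float64(58.96151438055643)) -182.79684134572608
185 blade (np.float64(-27.830203523448688), np.float64(-12.381562345030765)) block [] fj (np.float64(43.15314968507145), np.float64(58.83773708846319)) -190.04922632668516
[-5.   0.1  3.7]
```

View pics/w13.png

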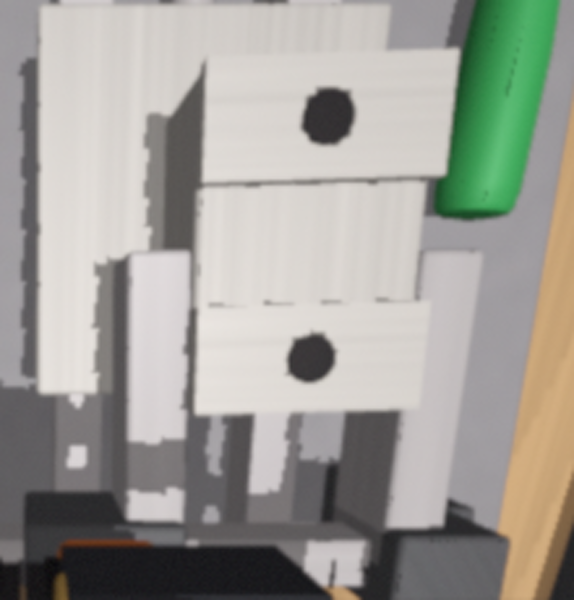

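The block now sits between both faces: blade face −12.5, block −12.5 to 43.1, fixed face 43.2. The push has relaxed to about 5 N, of which 2.5 N is slider friction. Now I'll back off straight and rise.

```bash

python3 -m pendant '[[[0,-0.5,0,0,0,0,0],[0,-1,0,0,0,0,0],[0,-1.5,0,0,0,0,0],[0,-1,-2,0,0,0,0],[0,0,-4,0,0,0,0],[0,0,-5,0,0,0,0],[-1,0,-5,0,0,0,0],[-2,0,-3,0,0,0,0],[0,0,0,0,0,0,0]]]'
python3 - <<'E'
from h import *
from rig import *
delta(O-54*X-214*Y+123*Zs,RD)
f=grab_frame('wrist');pickle.dump(f,open('w14.pkl','wb'));a=f['color'][0:210,180:460,::-1];cv2.imwrite('pics/w14.png',cv2.resize(a,(800,600),interpolation=cv2.INTER_CUBIC))
g=grab_frame('scene');pickle.dump(g,open('s14.pkl','wb'));cv2.imwrite('pics/s14.png',cv2.resize(g['color'][120:320,160:360,::-1],(600,600),interpolation=cv2.INTER_CUBIC))
E
```

```text
time_s: 23.25
eef_pos: [519.5, -285.0, 320.3]
eef_rot: [[-0.118, 0.993, 0.008], [0.993, 0.118, -0.005], [-0.006, 0.007, -1.0]]
ft_force: [0.1, -0.2, -0.2]
width: 0.7
t 23.25 q [ 3.3  9.6 26.5 84.  -4.2 86.9 36.4] F [ 0.1 -0.2 -0.2] w 0.7
shift cm [ 2.81  3.98 19.74] rotvec [0.007 0.006 0.001] tcp ang/r/h [  3.509 265.222 362.922] st [ -95.1 -240.9  320.3]
```

View pics/w14.png

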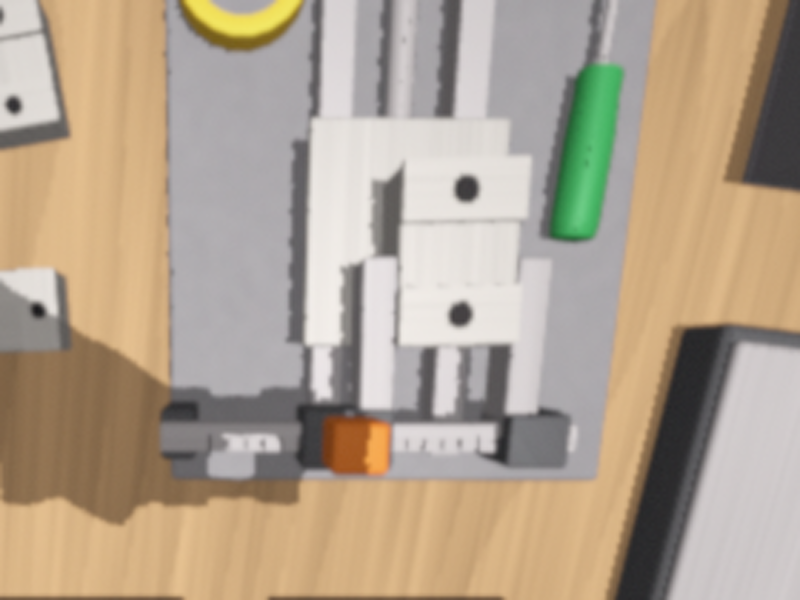

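View pics/s14.png

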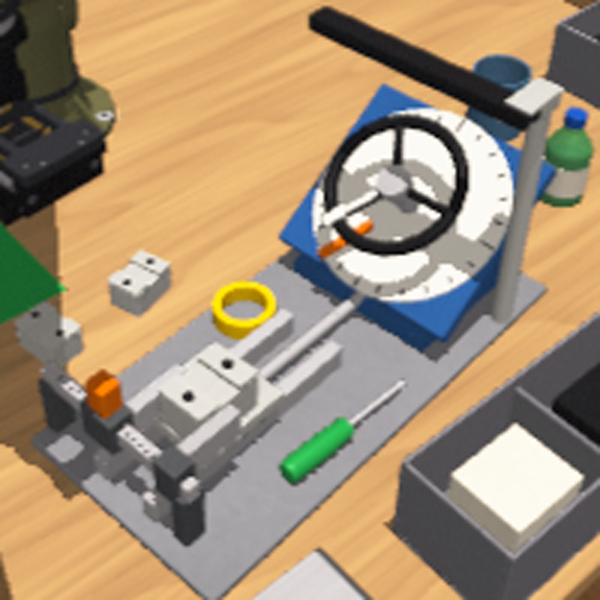

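Both views look right: block between the jaws, thumb released, white spoke over the pointer, other things in place. One numeric check before handing in.

```bash

python3 - <<'E'
from h import *
f=pickle.load(open('w14.pkl','rb'))
for v in range(92,145,5):
    r=[(u,st(dep(f,u,v))) for u in range(290,385) if f['z_map'][v,u]>0]
    bl=[p[0] for u,p in r if 98<p[2]<105 and p[0]<-5]; fj=[p[0] for u,p in r if 98<p[2]<105 and p[0]>42]; b=[p[0] for u,p in r if 106<p[2]<114]
    F=lambda q:(round(min(q),1),round(max(q),1)) if q else None
    print(v,round(r[30][1][1]),'blade',F(bl),'block',F(b),'fj',F(fj))
b=[dep(f,u,v)[2] for v in range(85,120) for u in range(325,358)];print('block top z',np.percentile(b,[5,50,95]))
s=pickle.load(open('s14.pkl','rb'));q=lambda x,y:((x+.5)/3+159.5,(y+.5)/3+119.5)
for p in((350,208),(335,215)): print('scene spoke',np.degrees(ang(onplane(s,*q(*p),C+5*AX,AX))[0]))
for n in('f0','s14'):
    g=pickle.load(open(n+'.pkl','rb')); g=g['scene'] if n=='f0' else g
    hsv=cv2.cvtColor(g['color'],cv2.COLOR_RGB2HSV)
    for nm,lo,hi,bx in(('tape',(22,150,120),(34,255,255),(220,260,205,240)),('screw',(50,120,60),(75,255,255),(250,300,250,290)),('ptr',(3,150,100),(19,255,255),(262,290,188,210))):
        m=cv2.inRange(hsv,lo,hi);v,u=np.nonzero(m[bx[2]:bx[3],bx[0]:bx[1]]);print(n,nm,len(u),round(u.mean(),1),round(v.mean(),1))
E
```

```text
92 -133 blade (np.float64(-29.0), np.float64(-5.7)) block None fj (np.float64(43.4), np.float64(57.6))
97 -139 blade (np.float64(-28.4), np.float64(-5.2)) block None fj (np.float64(42.2), np.float64(58.2))
102 -146 blade (np.float64(-28.7), np.float64(-13.8)) block (np.float64(-12.7), np.float64(42.4)) fj (np.float64(46.9), np.float64(57.4))
107 -153 blade (np.float64(-28.1), np.float64(-12.6)) block (np.float64(-12.8), np.float64(42.2)) fj (np.float64(46.4), np.float64(58.7))
112 -159 blade (np.float64(-28.7), np.float64(-12.6)) block (np.float64(-12.1), np.float64(42.9)) fj (np.float64(46.7), np.float64(58.3))
117 -166 blade (np.float64(-28.5), np.float64(-12.6)) block (np.float64(-12.5), np.float64(42.7)) fj (np.float64(47.4), np.float64(58.9))
122 -172 blade (np.float64(-28.4), np.float64(-13.5)) block None fj (np.float64(43.7), np.float64(58.0))
127 -180 blade (np.float64(-28.0), np.float64(-13.3)) block None fj (np.float64(43.4), np.float64(58.6))
132 -188 blade (np.float64(-28.1), np.float64(-12.8)) block None fj (np.float64(43.6), np.float64(57.6))
137 -197 blade (np.float64(-27.8), np.float64(-12.3)) block None fj (np.float64(43.4), np.float64(58.8))
142 -205 blade (np.float64(-27.8), np.float64(-13.6)) block None fj (np.float64(43.6), np.float64(58.1))
block top z [102.81281546 108.96499374 110.98212907]
scene spoke 206.58277444792188
scene spoke 208.69670300376808
f0 tape 179 19.9 14.9
f0 screw 217 14.9 19.9
f0 ptr 49 12.4 11.7
s14 tape 235 20.0 17.0
s14 screw 216 14.9 19.9
s14 ptr 49 12.4 11.7
```

```bash
python3 -c "
from rig import *
print(close_job())"
```

```text
the job is handed in; nothing more can be done
None
```

I cranked the handwheel clockwise until its white spoke lay over the orange pointer, then closed the caliper's moving jaw on the block. I backed the arm clear and handed the job in at about 23 s of the 72 s.

**Wheel:** it took three gripped strokes on the downhill half of the rim. The wrist camera put the spoke at about 210° and the pointer at about 208.8°. A coarser scene-camera reading put the spoke at 207–209°. These disagree by about 1–2°, within my measuring error, so I did not regrasp to correct it. The pointer had not moved.

**Jaw:** I then pushed the thumb block with shut fingers until the force stepped up. It peaked at about 7 N and relaxed to 5 N, of which about 2.5 N is slider friction. After I let go, the camera showed these positions along the caliper beam (station x):

| Part | Station x (mm) |
|---|---|
| Moving jaw face | −12.5 to −13 |
| Block | −12.5 to 42.7 |
| Fixed jaw face | 43.5 |

- **Grip:** the opening is about 56 mm, so the block is held.
- **Jaw angle:** the blade's apparent tilt was the same before it touched the block, so I saw no cocking.
- **Block:** it is flat, with its top at about 109 mm against the expected 110 mm.

**Other things:** the screwdriver reads the same in the images before and after. The tape roll's visible patch grew and shifted about 2 pixels. I put that down to the block no longer hiding part of it, as it looks to be in the same place. I did not measure the cartons, bottle or mug again, but the arm read no unexpected contact.

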